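# Fit the casting flasks to their sprue bases

### The job

Get the four casting flasks ready for investing: set each open steel tube over the wax tree on the rubber sprue base of its own size, so that it stands upright, fully down on the seat inside the base's rim, with the base still flat on the bench. Lower the flasks into place, do not drop them, and leave the lidded glass jar and the steel bench block where they are.

Things in the scene. Friction and masses are not known exactly. Their poses are not given: they have to be found in the camera images.
- flask_xs: The smallest of four casting flasks: a plain bare-steel tube open at both ends, standing upright and loose on the bench; outer diameter 36 mm, wall 2 mm, height 55 mm. Origin: centre of its lower end, on the tube's axis; z runs up the tube. Grip it across the outside near its upper end.
- base_xs: Smallest sprue base, for the 36 mm flask: loose black rubber disc, 50 mm across; flat seat 6 mm above the bench inside a rim (inner diameter 42, top 10 mm up). Central dome 28 mm across up to 12 mm, tapering to 12 at 26 mm high, with a green wax tree (16 mm across, top 47 mm up). The flask goes over both and stands on the seat. Origin: centre of underside; z up.
- flask_s: The second smallest of four casting flasks: a plain bare-steel tube open at both ends, standing upright and loose on the bench; outer diameter 46 mm, wall 2 mm, height 65 mm. Origin: centre of its lower end, on the tube's axis; z runs up the tube. Grip it across the outside near its upper end.
- base_s: Second smallest sprue base, for the 46 mm flask: loose black rubber disc, 60 mm across; flat seat 6 mm above the bench inside a rim (inner diameter 52, top 10 mm up). Central dome 38 mm across up to 12 mm, tapering to 22 at 26 mm high, with a green wax tree (23 mm across, top 57 mm up). The flask goes over both and stands on the seat. Origin: centre of underside; z up.
- flask_m: The second largest of four casting flasks: a plain bare-steel tube open at both ends, standing upright and loose on the bench; outer diameter 55 mm, wall 2 mm, height 75 mm. Origin: centre of its lower end, on the tube's axis; z runs up the tube. Grip it across the outside near its upper end.
- base_m: Second largest sprue base, for the 55 mm flask: loose black rubber disc, 69 mm across; flat seat 6 mm above the bench inside a rim (inner diameter 61, top 10 mm up). Central dome 47 mm across up to 12 mm, tapering to 31 at 26 mm high, with a green wax tree (29 mm across, top 67 mm up). The flask goes over both and stands on the seat. Origin: centre of underside; z up.
- flask_l: The largest of four casting flasks: a plain bare-steel tube open at both ends, standing upright and loose on the bench; outer diameter 64 mm, wall 2 mm, height 85 mm. Origin: centre of its lower end, on the tube's axis; z runs up the tube. Grip it across the outside near its upper end.
- base_l: Largest sprue base, for the 64 mm flask: loose black rubber disc, 78 mm across; flat seat 6 mm above the bench inside a rim (inner diameter 70, top 10 mm up). Central dome 56 mm across up to 12 mm, tapering to 40 at 26 mm high, with a green wax tree (35 mm across, top 77 mm up). The flask goes over both and stands on the seat. Origin: centre of underside; z up.
- glass_jar: Bystander: a closed clear glass jar with a pale wooden lid, 46 mm diameter, 46 mm high, standing loose. Origin: centre of its underside.
- bench_block: Bystander: a solid dark steel bench block, 64 x 64 mm and 20 mm high, lying loose. Origin: centre of its underside; x and y along its sides.
Mind the look-alikes: they are no part of the job. What is shaped like the flask_m but pink is not meant. What is shaped like the flask_l but blue or yellow is not meant.

How it is judged:
By the outcome, as a careful person would: the job done as asked, in the order asked, and still so for the second after the job is handed in, with the robot touching nothing.
It also fails if it takes over 102 s, if anything falls off the work surface, if the arm or the gripper's body presses on something with over 40 N, if the wrist force passes 120 N, or if a joint passes its speed limit or range.

### The arm

A 6-joint arm with a two-finger parallel gripper is mounted at the origin on the work surface. World frame = base frame: x ahead of the robot, y to its left, z up, the work surface at z = 0. Lengths are in mm, angles in rad, forces in N, time in s.
With the tool pointing down it reaches from about 225 to 875 mm from the base axis. Payload 3.4 kg.
Tool frame: the origin (TCP) lies at the very end of the fingers, on their centre line; the grasp point (between the pads) lies 19 mm behind it; x points along the fingers, y is the direction in which the jaws open and shut, and the axes are right-handed (so a half turn about x gives the same grasp; the last joint's range is limited). The gripper opens to 85 mm and grips with 20 to 120 N. Pads are 22 mm wide; open, the fingers measure 114 mm over their backs; the gripper's body (76 mm by 85 mm) begins 54 mm behind the grasp point. The pads swing forward as they close: fully open they stand 13 mm farther back than shut.
Start: joints at [-1.274, 0.276, 1.505, -0, 1.361, -0.121], TCP at [233.309, -525.575, 231.328] pointing down, gripper open.
Joint ranges: [-2.89, 2.89], [-0.75, 2.08], [0.22, 2.7], [-1.18, 4.32], [0.11, 2.71], [-2.7, 2.7]. Speed limits (rad/s): [2.57, 2.57, 3.14, 3.14, 3.14, 3.14].

### API

Orientations are given as a unit quaternion [w, x, y, z].
In Python, from rig import ctrl gives the robot as it stands.
- The arm moves only by the shell command python3 -m handwheel 'ROWS' [FORCE]. ROWS is a JSON object of lists of equal length, an entry for each row: "rotation": the turn, a rotation vector about the tool's x, y, z scaled (see below), a list of three; "linear": the shift along the tool's x, y, z scaled (see below), a list of three; "gripper": the closure in counts, from 0 (fully open) to 255 (shut). In form: {"rotation": [[rx, ry, rz], ...], "linear": [[tx, ty, tz], ...], "gripper": [gripper, ...]}. A call has 1 to 12 rows; each row shifts and turns the pose as measured when the row begins, along the tool's axes as they then stand; what a row does not reach is not made up. The controller multiplies each number of a shift by 40 cm and each number of a turn by 90 degrees. A row lasts 1/10 s, in which the tool goes at most 50 mm and 8.59 degrees, less where a joint would pass 70% of its speed; a pose out of reach is approached as far as the arm can. A call with a number of a shift or a turn outside -1 to 1 is refused whole. A call with a gripper value outside its range is refused whole. The fingers move at their own pace and stop on an object; FORCE is the grip in N (left out, the last holds). Time passes only in rows, so rows that do not move let the fingers close. It gives the time, the measured TCP pose, the force and the opening at its end, in the units of the state.
- ctrl.state(): the state, without advancing time (a new reading comes with each control period).
- ctrl.read_camera(name): name is "scene" or "top" or "wrist"; returns a dict with "img" (420x560x3 uint8, blue, green, red), "range_z" (420x560 float32, mm along the optical axis (not along the pixel's ray), 0 where there is no reading), "mtx" (3x3 intrinsics, pixels), "R" (3x3) and "t" (3): a world point X has camera coordinates R X + t; the wrist camera has in their place "hand_eye" (4x4, takes a point from camera to tool coordinates, whose origin is the TCP and whose axes are the tool frame's). Camera axes: x right, y down, z forward; pixel columns grow to the right and rows downward; lengths in mm; the calibration is good to about 2 mm. A picture is of the moment at which its call begins: read the wrist's pose just before it.
- ctrl.sign_off(): hands the job in, once; it reports no verdict.
The state is a dict: "clock": time; "qpos": joint angles; "qd": joint speeds; "joint_torque": joint torques, N m; "eef_pos": TCP position; "eef_rot": TCP orientation; "wrist_force": force on the tool from outside, world axes, zero at the start; "torque": the same for the moment, N m; "opening": finger opening in mm.
Only numpy, scipy, OpenCV 4.12 (cv2) and the standard library are available. Lean on these libraries where they do the work, as an engineer would, in place of code of your own. Each camera call takes 0.05 s, during which the arm holds its last target.

## Working session

There is one attempt and no reset: what is moved stays moved. The work goes in short steps, Python scripts to look and compute and a shell command to move; the robot and the scene stay as the last step left them, time stands still between calls to the robot, and variables do not carry over. Pictures are saved under pics/ and viewed, and the job is handed in when it is done.

```bash
ls; mkdir -p pics; python3 - <<'E'
from rig import ctrl
import cv2
print(ctrl.state())
for n in ("scene","top","wrist"):
    d=ctrl.read_camera(n); cv2.imwrite(f"pics/{n}0.png",d["img"])
    import pickle; pickle.dump(d,open(f"pics/{n}0.pkl","wb"))
    print(n,d["mtx"].tolist(),d.get("R"),d.get("t"),d.get("hand_eye"))
E
```

```text
pics
{'clock': 0.0, 'qpos': array([-1.27398817e+00,  2.76595821e-01,  1.50612879e+00,  6.55561870e-06,
        1.36069332e+00, -1.21006183e-01]), 'qd': array([-0.00082003,  0.00100046, -0.00125119, -0.00046135, -0.00077543,
        0.00077826]), 'joint_torque': array([-5.59650562e-04, -4.16779482e+01, -2.45801872e+01, -2.06338650e-04,
        1.10273532e-02, -5.41180754e-06]), 'eef_pos': array([ 233.15384632, -525.03549484,  230.44096829]), 'eef_rot': array([-0.14600397, -0.69167838, -0.14729006,  0.69178717]), 'wrist_force': array([0.20102664, 0.50839411, 0.14775891]), 'torque': array([ 0.00553344, -0.00649586,  0.08340046]), 'opening': 85.97102492541994}
scene [[490.23668218386103, 0.0, 284.26414754414577], [0.0, 490.23668218386103, 210.1280618795012], [0.0, 0.0, 1.0]] [[ 0.37788946  0.92560765 -0.02121376]
 [ 0.58507452 -0.25649559 -0.76934896]
 [-0.71755652  0.27831723 -0.63847644]] [-210.1115373  -284.07885913 1521.16036506] None
top [[381.74115130589723, 0.0, 279.38784832821534], [0.0, 381.74115130589723, 209.84721566289326], [0.0, 0.0, 1.0]] [[ 1.35973663e-01 -9.90712451e-01  4.10188836e-05]
 [-9.67838085e-01 -1.32843039e-01 -2.13640276e-01]
 [ 2.11661530e-01  2.90097512e-02 -9.76912397e-01]] [-62.31612711 537.29204232 843.99804854] None
wrist [[319.6485781427568, 0.0, 287.57304977772554], [0.0, 319.6485781427568, 215.33487932397213], [0.0, 0.0, 1.0]] None None [[-3.70110448e-04 -3.24930895e-01  9.45737689e-01 -1.43225987e+02]
 [ 9.99999866e-01 -4.63477513e-04  2.32106892e-04  9.23880386e-01]
 [ 3.62909452e-04  9.45737648e-01  3.24931023e-01 -8.33685420e+01]
 [ 0.00000000e+00  0.00000000e+00  0.00000000e+00  1.00000000e+00]]
```

View pics/scene0.png

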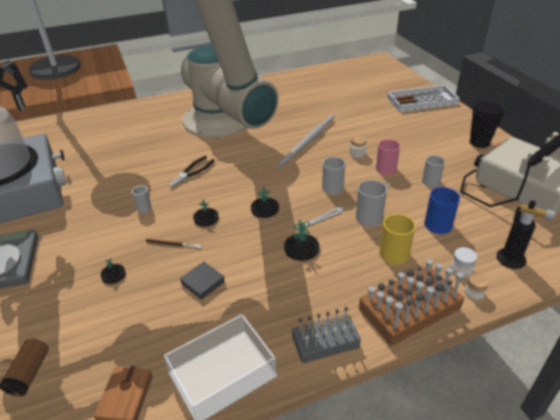

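View pics/top0.png

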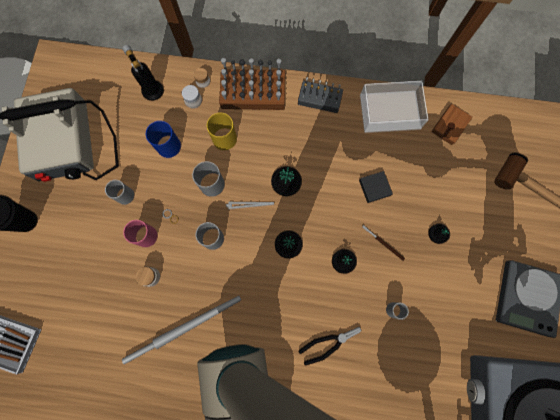

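View pics/wrist0.png

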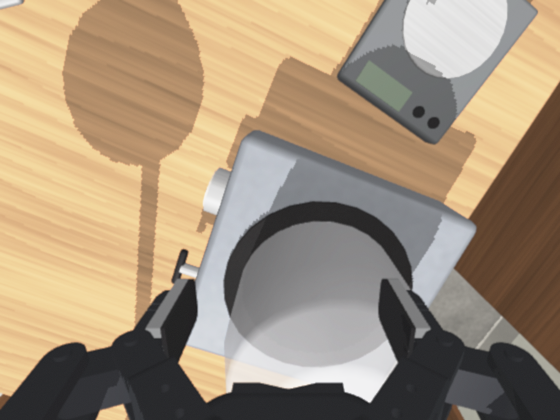

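The top view shows four bare-steel tubes at about (208,180), (209,236), (118,191) and (398,311). The bases are at (287,180), (289,244), (344,261) and (439,233). The look-alikes are blue (163,139), yellow (222,131) and pink (140,234). Next I measure everything from both cameras.

```bash
cat > h.py <<'E'
import numpy as np,cv2,pickle
from scipy.optimize import least_squares
def cloud(d):
    K,z=d["mtx"],d["range_z"].astype(float)
    v,u=np.mgrid[:z.shape[0],:z.shape[1]]
    c=np.stack([(u-K[0,2])/K[0,0]*z,(v-K[1,2])/K[1,1]*z,z],-1)
    w=(c-d["t"])@d["R"]
    w[z<=0]=np.nan
    return w
def circ(p,r=None):
    if r is None:
        f=lambda q:np.hypot(p[:,0]-q[0],p[:,1]-q[1])-q[2]; x0=[*p.mean(0)[:2],25]
    else:
        f=lambda q:np.hypot(p[:,0]-q[0],p[:,1]-q[1])-r; x0=p.mean(0)[:2]
    s=least_squares(f,x0,loss="soft_l1",f_scale=1.0)
    return s.x, np.sqrt(np.mean(s.fun**2))
def proj(d,X):
    c=d["R"]@np.asarray(X,float)+d["t"]; p=d["mtx"]@c; return p[:2]/p[2]
def ray(d,uv,z):
    c=d["R"].T@np.linalg.solve(d["mtx"],[uv[0],uv[1],1.]); o=-d["R"].T@d["t"]
    return o+c*(z-o[2])/c[2]
E
python3 - <<'E'
from h import *
T=pickle.load(open("pics/top0.pkl","rb"));S=pickle.load(open("pics/scene0.pkl","rb"))
T0,S0=cloud(T),cloud(S)
print("missing",np.isnan(T0[...,0]).mean(),np.isnan(S0[...,0]).mean())
px={"fl":(208,180),"fm":(209,236),"fs":(118,191),"fxs":(398,311),"bl":(287,180),"bm":(289,244),"bs":(344,261),"bxs":(439,233),"blue":(163,139),"yel":(222,131),"pink":(140,234),"jar":(148,277),"j2":(202,77),"block":(376,186)}
for n,(u,v) in px.items():
    a=T0[v-24:v+25,u-24:u+25].reshape(-1,3);
    c=ray(T,(u,v),30)
    out=[]
    for nm,C in(("top",T0),("scn",S0)):
        P=C.reshape(-1,3);P=P[~np.isnan(P[:,0])]
        P=P[np.hypot(P[:,0]-c[0],P[:,1]-c[1])<60]
        q=P[P[:,2]>4]
        if len(q)<5: out.append((nm,"few"));continue
        zt=np.percentile(q[:,2],98); bench=np.median(P[P[:,2]<4][:,2])
        out.append((nm,"top",round(zt,1),"bench",round(bench,1),"ctr",q[:,:2].mean(0).round(),"n",len(q)))
    print(n,c[:2].round(),np.hypot(*c[:2]).round(),out, proj(S,c).round())
im=cv2.resize(T["img"][100:340,80:480],None,fx=2,fy=2,interpolation=cv2.INTER_CUBIC);cv2.imwrite("pics/topcrop.png",im)
im=cv2.resize(S["img"][120:320,80:480],None,fx=2,fy=2,interpolation=cv2.INTER_CUBIC);cv2.imwrite("pics/scncrop.png",im)
E
```

```text
missing 0.003971088435374149 0.004264455782312925
fl [598. 198.] 630.0 [('top', 'top', np.float64(85.9), 'bench', np.float64(-0.2), 'ctr', array([598., 194.]), 'n', 651), ('scn', 'top', np.float64(83.9), 'bench', np.float64(-3.6), 'ctr', array([606., 192.]), 'n', 1162)] [370. 207.]
fm [460. 171.] 491.0 [('top', 'top', np.float64(76.8), 'bench', np.float64(-0.0), 'ctr', array([461., 168.]), 'n', 372), ('scn', 'top', np.float64(74.1), 'bench', np.float64(-1.6), 'ctr', array([469., 166.]), 'n', 737)] [333. 177.]
fs [540. 413.] 680.0 [('top', 'top', np.float64(65.9), 'bench', np.float64(-0.2), 'ctr', array([537., 406.]), 'n', 466), ('scn', 'top', np.float64(64.1), 'bench', np.float64(-1.6), 'ctr', array([545., 405.]), 'n', 532)] [434. 171.]
fxs [ 348. -291.] 453.0 [('top', 'top', np.float64(57.5), 'bench', np.float64(0.2), 'ctr', array([ 350., -288.]), 'n', 269), ('scn', 'top', np.float64(53.8), 'bench', np.float64(-1.9), 'ctr', array([ 357., -284.]), 'n', 368)] [138. 198.]
bl [625.   4.] 625.0 [('top', 'top', np.float64(73.9), 'bench', np.float64(0.1), 'ctr', array([626.,   6.]), 'n', 7
[... 1532 characters left out ...]
345. 296.] 454.0 [('top', 'top', np.float64(48.7), 'bench', np.float64(-0.2), 'ctr', array([347., 294.]), 'n', 397), ('scn', 'top', np.float64(46.1), 'bench', np.float64(-1.8), 'ctr', array([358., 297.]), 'n', 312)] [355. 144.]
j2 [875. 263.] 913.0 [('top', 'top', np.float64(47.3), 'bench', np.float64(-0.2), 'ctr', array([860., 264.]), 'n', 412), ('scn', 'top', np.float64(45.8), 'bench', np.float64(-1.2), 'ctr', array([864., 264.]), 'n', 1023)] [472. 281.]
block [ 639. -216.] 675.0 [('top', 'top', np.float64(23.3), 'bench', np.float64(0.2), 'ctr', array([ 642., -217.]), 'n', 705), ('scn', 'top', np.float64(21.0), 'bench', np.float64(-1.5), 'ctr', array([ 651., -216.]), 'n', 943)] [200. 271.]
```

View pics/topcrop.png

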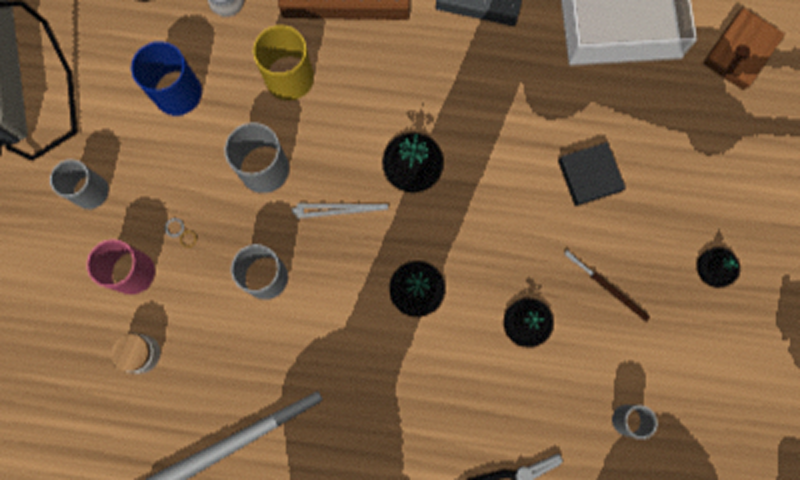

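View pics/scncrop.png

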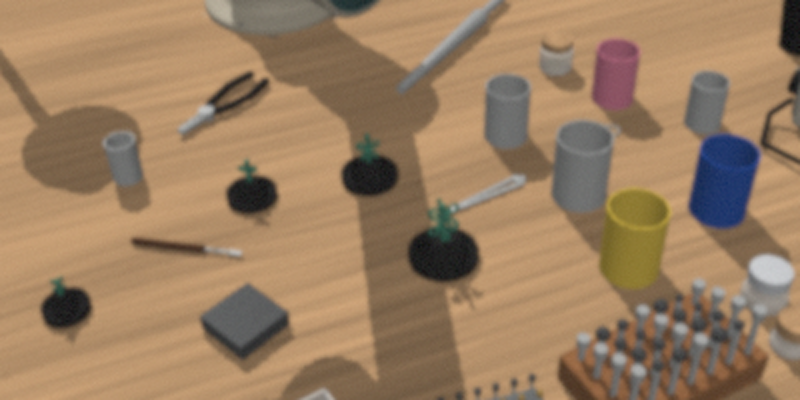

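```bash
cat >> h.py <<'E'
from scipy.spatial.transform import Rotation as Ro
OD=dict(l=64,m=55,s=46,xs=36);H=dict(l=85,m=75,s=65,xs=55);BD=dict(l=78,m=69,s=60,xs=50)
def Rt(st): return Ro.from_quat(np.asarray(st["eef_rot"])[[1,2,3,0]]).as_matrix()
def wristcam():
    from rig import ctrl
    st=ctrl.state(); d=ctrl.read_camera("wrist")
    he=d["hand_eye"]; R=Rt(st); Rwc=R@he[:3,:3]; o=R@he[:3,3]+st["eef_pos"]
    d["R"]=Rwc.T; d["t"]=-Rwc.T@o; d["st"]=st
    return d
def hull_circ(P,rad):
    "centre of circle of given radius through outer edge of filled blob"
    h=cv2.convexHull(P[:,:2].astype(np.float32))[:,0]
    return circ(h,None)
def black_outline(d,c,z,R,thr=55):
    "contour of dark blob near world c, cast to plane z; returns circle fit"
    m=(d["img"].max(2)<thr).astype(np.uint8)
    u,v=proj(d,[c[0],c[1],z])
    cs,_=cv2.findContours(cv2.morphologyEx(m,cv2.MORPH_CLOSE,np.ones((5,5))),cv2.RETR_EXTERNAL,cv2.CHAIN_APPROX_NONE)
    cs=[k for k in cs if cv2.pointPolygonTest(k,(float(u),float(v)),True)>-15 and len(k)>15]
    k=max(cs,key=cv2.contourArea)
    P=np.array([ray(d,p,z) for p in k[:,0].astype(float)])
    return circ(P),k
E
python3 - <<'E'
from h import *
T=pickle.load(open("pics/top0.pkl","rb"));S=pickle.load(open("pics/scene0.pkl","rb"))
g=dict(l=(598,196),m=(460,169),s=(538,408),xs=(350,-290)); b=dict(l=(626,5),m=(468,-21),s=(446,-157),xs=(544,-380))
for nm,d in(("top",T),("scn",S)):
    C=cloud(d).reshape(-1,3);C=C[~np.isnan(C[:,0])]
    dz=0 if nm=="top" else -2
    for k in OD:
        P=C[(np.hypot(C[:,0]-g[k][0],C[:,1]-g[k][1])<OD[k]*.5+16)&(C[:,2]>H[k]+dz-6)]
        x,e=circ(P)
        msg=[nm,k,"flask",x.round(1),"rms",round(e,1),"z",P[:,2].mean().round(1),"n",len(P)]
        try:
            (y,e2),_=black_outline(d,b[k],8,BD[k]/2); msg+=["base",y.round(1),round(e2,1)]
        except Exception as ex: msg+=[repr(ex)]
        P=C[(np.hypot(C[:,0]-b[k][0],C[:,1]-b[k][1])<BD[k]*.5+16)&(C[:,2]>6)&(C[:,2]<14)]
        msg+=["depthbase",hull_circ(P,0)[0].round(1)]
        print(*msg)
from rig import ctrl
print(Rt(ctrl.state()).round(3), -T["R"].T@T["t"])
E
```

```text
top l flask [597.1 193.1  31. ] rms 0.9 z 83.8 n 119 base [629.2   5.8  37.8] 0.9 depthbase [630.3   6.7  38.8]
top m flask [459.7 166.7  26.4] rms 0.8 z 73.9 n 90 base [470.1 -19.6  33. ] 0.8 depthbase [470.9 -20.   34. ]
top s flask [537.8 406.4  22. ] rms 0.8 z 63.2 n 91 base [ 448.  -158.8   28.4] 0.7 depthbase [ 448.2 -159.3   29.7]
top xs flask [ 349.8 -287.5   16.8] rms 0.8 z 54.0 n 73 base [ 546.8 -384.2   24.1] 1.0 depthbase [ 548.1 -385.1   25. ]
scn l flask [599.  196.4  30.9] rms 1.4 z 81.2 n 173 base [636.1   6.8  36.1] 4.0 depthbase [632.    9.3  39.1]
scn m flask [461.9 170.3  26.5] rms 1.6 z 71.3 n 132 base [476.7 -17.9  32.4] 1.9 depthbase [472.  -16.9  34.6]
scn s flask [539.9 409.4  22.1] rms 1.6 z 61.1 n 107 base [ 454.6 -157.3   27.7] 1.7 depthbase [ 450.  -155.8   30.5]
scn xs flask [ 351.3 -284.3   16.9] rms 1.6 z 50.9 n 84 base [ 552.9 -381.5   23.4] 1.4 depthbase [ 549.4 -381.6   25.3]
[[-0.     0.406 -0.914]
 [ 0.001 -0.914 -0.406]
 [-1.    -0.001 -0.   ]] [349.84313505 -14.84602865 939.30193264]
```

```bash
python3 -m handwheel '{"rotation":[[0,0,0],[0,0,0],[0,0,0],[0,0,0],[0,0,0],[0,0,0],[0,0,0],[0,0,0]],"linear":[[0,-0.07,-0.085],[0,-0.07,-0.085],[0,-0.07,-0.085],[0.04,-0.07,-0.085],[0.06,-0.07,-0.085],[0.06,-0.07,-0.085],[0.06,0,0],[0,0,0]],"gripper":[0,0,0,0,0,0,0,0]}' 40
python3 - <<'E'
from h import *
d=wristcam(); pickle.dump(d,open("pics/w1.pkl","wb")); cv2.imwrite("pics/w1.png",d["img"])
print(d["st"]["eef_pos"],proj(d,[350.5,-286,55]))
C=cloud(d).reshape(-1,3);C=C[~np.isnan(C[:,0])]
P=C[(np.hypot(C[:,0]-350,C[:,1]+286)<34)]
P=P[(P[:,2]<62)&(P[:,2]>48)]
print(len(P),P[:,2].mean(),np.percentile(P[:,2],[5,50,95]),circ(P))
E
```

```text
clock: 0.95
eef_pos: [354.3, -282.6, 138.7]
eef_rot: [0.145, 0.692, 0.146, -0.692]
wrist_force: [0.2, -0.3, 0.7]
opening: 85.4
[ 354.29352667 -282.59017179  138.70359502] [288.42065273 228.13929385]
646 53.92673557900163 [48.92187854 55.01810702 56.61638205] (array([ 349.83315441, -286.82484415,   16.91778655]), np.float64(0.6640704718708191))
```

View pics/w1.png

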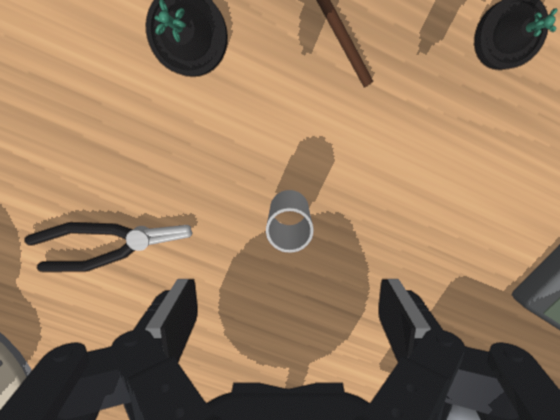

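Flask xs is the tube at (290,231). No look-alike exists in that size. Wrist measurement: centre (349.8,-286.8), rim about 55.5, mean radius 16.9, all as expected. Moving in to grasp.

```bash
cat >> h.py <<'E'
def go(target,st=None):
    from rig import ctrl
    st=st or ctrl.state(); D=np.asarray(target,float)-st["eef_pos"]; t=Rt(st).T@D
    print("pos",st["eef_pos"].round(1),"tool mm",t.round(1),"units",(t/400).round(4)); return t
E
python3 -m handwheel '{"rotation":[[0,0,0],[0,0,0],[0,0,0],[0,0,0],[0,0,0]],"linear":[[0.04,0.005,0.0145],[0.08,0,0],[0.08,0,0],[0.05,0,0],[0,0,0]],"gripper":[0,0,0,0,0]}'
python3 -c "
from h import *
go([349.8,-286.8,22])"
```

```text
clock: 1.5
eef_pos: [355.1, -298.3, 44.5]
eef_rot: [0.149, 0.696, 0.137, -0.689]
wrist_force: [0.2, 0.1, 0.1]
opening: 85.4
pos [ 355.1 -298.3   44.5] tool mm [ 22.3 -13.1   0.4] units [ 0.0556 -0.0326  0.001 ]
```

```bash
python3 -c "
from h import *
from rig import ctrl
s=ctrl.state();print(Rt(s).round(3),s['qpos'].round(3),s['qd'].round(3))
d=pickle.load(open('pics/w1.pkl','rb'))['st'];print(Rt(d).round(3),d['qpos'].round(3),d['qd'].round(3))"
```

```text
[[ 0.013  0.396 -0.918]
 [-0.014 -0.918 -0.397]
 [-1.     0.018 -0.007]] [-8.490e-01  2.950e-01  2.022e+00  1.000e-03  8.050e-01  3.130e-01] [-0.017 -0.025 -0.047 -0.002  0.02  -0.001]
[[ 0.     0.403 -0.915]
 [ 0.001 -0.915 -0.403]
 [-1.    -0.    -0.001]] [-8.280e-01  1.700e-01  1.898e+00  1.000e-03  1.073e+00  3.280e-01] [ 0.043 -0.041 -0.028  0.024  0.028  0.011]
```

```bash
cat >> h.py <<'E'
def go(target,yaw=None,st=None):
    "yaw: angle of tool y in world, deg; tool x down"
    from rig import ctrl
    st=st or ctrl.state(); R=Rt(st); t=R.T@(np.asarray(target,float)-st["eef_pos"])
    y=np.arctan2(R[1,1],R[0,1]) if yaw is None else np.radians(yaw)
    x=np.array([0,0,-1.]);yy=np.array([np.cos(y),np.sin(y),0]);Rd=np.stack([x,yy,np.cross(x,yy)],1)
    r=np.degrees(Ro.from_matrix(R.T@Rd).as_rotvec())
    print("t",round(st["clock"],2),"pos",st["eef_pos"].round(1),"yaw",np.degrees(np.arctan2(R[1,1],R[0,1])).round(1),"| tool mm",t.round(1),"units",(t/400).round(4),"| rot deg",r.round(2),"units",(r/90).round(4),"F",st["wrist_force"].round(1),"open",round(st["opening"],1),"qd",np.abs(st["qd"]).max().round(3))
E
python3 -m handwheel '{"rotation":[[0,0,0],[0,0,0]],"linear":[[0,0,0],[0,0,0]],"gripper":[0,0]}' >/dev/null
python3 -c "
from h import *
go([349.8,-286.8,22],-66)"
```

```text
t 1.7 pos [ 356.1 -301.3   46.8] yaw -66.8 | tool mm [ 24.5 -16.4   0.3] units [ 0.0611 -0.041   0.0007] | rot deg [-0.76 -0.43 -1.28] units [-0.0084 -0.0048 -0.0142] F [-0.4 -0.4 -0.2] open 85.5 qd 0.029
```

```bash
for i in 1 2; do python3 -m handwheel '{"rotation":[[0,0,0]],"linear":[[0,0,0]],"gripper":[0]}' >/dev/null
python3 -c "
from h import *
go([349.8,-286.8,22],-66)"; done
python3 -m handwheel '{"rotation":[[0,0,0],[0,0,0]],"linear":[[0,-0.02,0],[0,-0.02,0]],"gripper":[0,0]}' >/dev/null
python3 -c "
from h import *
go([349.8,-286.8,22],-66)"
```

```text
t 1.8 pos [ 356.8 -302.5   48.2] yaw -66.8 | tool mm [ 25.7 -17.8   0.4] units [ 0.0644 -0.0446  0.0011] | rot deg [-0.79 -0.48 -1.44] units [-0.0088 -0.0053 -0.016 ] F [ 0.3 -0.3  0.1] open 85.4 qd 0.018
t 1.9 pos [ 357.3 -303.3   49.3] yaw -66.8 | tool mm [ 26.8 -18.9   0.7] units [ 0.067  -0.0471  0.0017] | rot deg [-0.8  -0.52 -1.57] units [-0.0089 -0.0058 -0.0174] F [ 0.1 -0.6 -0.3] open 85.3 qd 0.014
t 2.1 pos [ 351.8 -289.2   50.1] yaw -66.8 | tool mm [28.  -3.9  1.2] units [ 0.07   -0.0097  0.0029] | rot deg [-0.83 -0.59 -1.76] units [-0.0093 -0.0065 -0.0196] F [ 0.5 -0.2  0.2] open 85.4 qd 0.145
```

```bash
python3 -m handwheel '{"rotation":[[-0.009,-0.0065,-0.02],[0,0,0],[0,0,0]],"linear":[[0.02,-0.006,0.003],[0.02,0,0],[0.01,0,0]],"gripper":[0,0,0]}' >/dev/null
python3 -c "
from h import *
go([349.8,-286.8,22],-66)"
python3 -m handwheel '{"rotation":[[0,0,0]],"linear":[[0.005,0,0]],"gripper":[0]}' >/dev/null
python3 -c "
from h import *
go([349.8,-286.8,22],-66)"

```

```text
t 2.4 pos [ 349.  -285.6   29.2] yaw -65.9 | tool mm [ 7.2  1.5 -0.2] units [ 0.018   0.0036 -0.0006] | rot deg [0.13 0.05 0.19] units [0.0015 0.0005 0.0021] F [-0.   0.1  0.1] open 85.4 qd 0.118
t 2.5 pos [ 348.9 -285.4   26.3] yaw -65.9 | tool mm [ 4.3  1.7 -0.3] units [ 0.0107  0.0042 -0.0007] | rot deg [0.14 0.07 0.26] units [0.0015 0.0007 0.0029] F [-0.2  0.1  0.3] open 85.3 qd 0.059
```

```bash
python3 -m handwheel '{"rotation":[[0,0,0],[0,0,0],[0,0,0],[0,0,0],[0,0,0],[0,0,0],[0,0,0],[0,0,0],[0,0,0]],"linear":[[0.008,0.004,0],[0,0,0],[0,0,0],[0,0,0],[0,0,0],[0,0,0],[0,0,0],[0,0,0],[0,0,0]],"gripper":[0,255,255,255,255,255,255,255,255]}' 40
python3 -c "
from h import *
go([349.8,-286.8,22],-66)"

```

```text
clock: 3.4
eef_pos: [349.4, -287.1, 22.3]
eef_rot: [-0.146, -0.691, -0.149, 0.692]
wrist_force: [0.3, -0.7, -1.0]
opening: 35.6
t 3.4 pos [ 349.4 -287.1   22.3] yaw -65.9 | tool mm [ 0.3 -0.1 -0.4] units [ 0.0007 -0.0003 -0.0011] | rot deg [0.12 0.09 0.3 ] units [0.0014 0.0009 0.0034] F [ 0.3 -0.7 -1. ] open 35.6 qd 0.001
```

Gripped at 35.6 mm. Now I lift it and move short of base xs to see both the base and the held flask.

```bash
python3 -m handwheel '{"rotation":[[0,0,0],[0,0,0],[0,0,0],[0,0,0],[0,0,0],[0,0,0],[0,0,0],[0,0,0],[0,0,0],[0,0,0]],"linear":[[-0.04,0,0],[-0.09,0,0],[-0.09,0,0],[-0.06,0.06,-0.015],[0,0.09,-0.025],[0,0.09,-0.025],[0,0.09,-0.02],[0,0.05,-0.01],[0,0.03,-0.01],[0,0,0]],"gripper":[255,255,255,255,255,255,255,255,255,255]}'
cat > look.py <<'E'
import sys
from h import *
n=sys.argv[1]
d=wristcam(); pickle.dump(d,open(f"pics/{n}.pkl","wb")); cv2.imwrite(f"pics/{n}.png",d["img"])
go(d["st"]["eef_pos"])
E
python3 look.py w2
```

```text
clock: 4.4
eef_pos: [457.1, -422.6, 135.2]
eef_rot: [-0.145, -0.69, -0.151, 0.693]
wrist_force: [-0.5, -0.1, -1.4]
opening: 35.7
t 4.45 pos [ 456.2 -421.5  135. ] yaw -65.9 | tool mm [-0.2  1.3 -0.4] units [-0.0004  0.0034 -0.001 ] | rot deg [0.   0.19 0.61] units [0.     0.0021 0.0068] F [-1.   0.  -1.4] open 35.3 qd 0.04
```

View pics/w2.png

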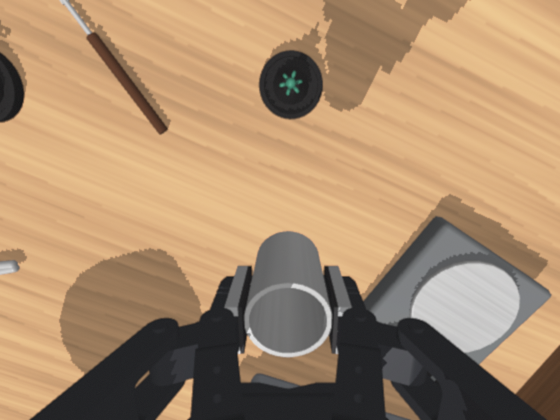

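The wrist view shows base xs at (291,84), almost plumb below the camera, and the held flask rim at (288,318). Measuring both.

```bash
cat > meas.py <<'E'
import sys
from h import *
n,k,bx,by=sys.argv[1],sys.argv[2],float(sys.argv[3]),float(sys.argv[4]); thr=int(sys.argv[5]) if len(sys.argv)>5 else 55
d=pickle.load(open(f"pics/{n}.pkl","rb")); st=d["st"]
C=cloud(d).reshape(-1,3);C=C[~np.isnan(C[:,0])]; near=np.hypot(C[:,0]-bx,C[:,1]-by)
print("cam",(-d["R"].T@d["t"]).round(1))
(b,e),kk=black_outline(d,(bx,by),10,0,thr)
print("base outline",b.round(1),round(e,2),"expect r",BD[k]/2)
P=C[(near<BD[k]/2+14)&(C[:,2]>7.5)&(C[:,2]<13)]; print("base depth hull",hull_circ(P,0)[0].round(1),"medz",np.median(P[:,2]).round(1),"bench",np.median(C[(near>BD[k]/2+6)&(near<BD[k]/2+20)][:,2]).round(1))
img=d["img"].astype(int)
g=(img[...,1]-img[...,2]>15).reshape(-1) # green tree
Cc=cloud(d).reshape(-1,3);q=Cc[g&(np.hypot(Cc[:,0]-bx,Cc[:,1]-by)<60)]
if len(q): print("tree n",len(q),"topz",np.nanpercentile(q[:,2],97).round(1),"ctr",np.nanmean(q,0).round(1))
if len(sys.argv)>6:
    # held flask: rim at z
    R=Rt(st); t=(C-st["eef_pos"])@R
    P=t[(np.hypot(t[:,1],t[:,2])<OD[k]/2+8)&(t[:,0]<0)&(t[:,0]>-60)]
    x0=np.percentile(P[:,0],3); 
    rr=np.hypot(P[:,1],P[:,2])
    Q=P[P[:,0]<float(sys.argv[6])]
    print("held: x min",x0.round(1),"n",len(Q)); Q=Q[:,[1,2,0]]
    print("held circle tool y,z,r",circ(Q)[0].round(2),circ(Q)[1].round(2)); print("fixed r",circ(Q,OD[k]/2-1)[0].round(2))
E
python3 meas.py w2 xs 548 -383.5 55 -28
```

```text
cam [ 534.5 -390.3  278.1]
base outline [ 547.5 -384.5   23.6] 0.22 expect r 25.0
base depth hull [ 547.1 -384.6   24.8] medz 10.6 bench 0.7
tree n 290 topz 47.4 ctr [ 547.4 -384.4   38.6]
held: x min -56.2 n 4862
held circle tool y,z,r [ 0.56 -2.56 19.07] 2.88
fixed r [ 0.61 -1.27]
```

```bash
python3 - <<'E'
from h import *
d=pickle.load(open("pics/w2.pkl","rb"));st=d["st"];C=cloud(d).reshape(-1,3)
t=(C-st["eef_pos"])@Rt(st)
P=t[(np.abs(t[:,1])<17)&(np.abs(t[:,2])<25)]
print(np.histogram(P[:,0],bins=np.arange(-70,20,4)))
Q=P[(P[:,0]<-31)&(P[:,0]>-38)][:,[1,2,0]]
print(len(Q),circ(Q),circ(Q,17)[0])
# in image: bright rim pixels -> plane at x=-33 tool
E
```

```text
(array([ 150,   20,   13,   14,    0,    0,    0,   40,  329, 1632,  907,
        817,  768,  676,  645,  556,  516,  444,  385,  341,  288,  219]), array([-70, -66, -62, -58, -54, -50, -46, -42, -38, -34, -30, -26, -22,
       -18, -14, -10,  -6,  -2,   2,   6,  10,  14,  18]))
1711 (array([ 0.64470719, -0.41946907, 16.96715487]), np.float64(0.9087172431385524)) [ 0.65090567 -0.41853741]
```

```bash
python3 -c "
from h import *
go([546.7,-384.1,135],-66)"
```

```text
t 4.45 pos [ 456.2 -421.5  135. ] yaw -65.9 | tool mm [ -0.4   2.9 -97.8] units [-0.0009  0.0072 -0.2446] | rot deg [0.15 0.19 0.61] units [0.0017 0.0021 0.0068] F [-1.   0.  -1.4] open 35.3 qd 0.04
```

```bash
python3 -m handwheel '{"rotation":[[0,0.002,0.007],[0,0,0],[0,0,0],[0,0,0],[0,0,0],[0,0,0]],"linear":[[0,0.007,-0.06],[0,0,-0.08],[0,0,-0.06],[0,0,-0.02],[0,0,0],[0,0,0]],"gripper":[255,255,255,255,255,255]}'
python3 -c "
from h import *
go([546.7,-384.1,85],-66)"
```

```text
clock: 5.05
eef_pos: [532.8, -382.2, 133.4]
eef_rot: [-0.145, -0.689, -0.15, 0.694]
wrist_force: [-0.2, -0.5, -1.0]
opening: 35.8
t 5.05 pos [ 532.8 -382.2  133.4] yaw -65.9 | tool mm [ 48.3   7.9 -12.1] units [ 0.1206  0.0196 -0.0304] | rot deg [0.11 0.34 0.5 ] units [0.0012 0.0038 0.0056] F [-0.2 -0.5 -1. ] open 35.8 qd 0.013
```

```bash
python3 -m handwheel '{"rotation":[[0,0.004,0.006],[0,0,0],[0,0,0],[0,0,0],[0,0,0],[0,0,0]],"linear":[[0,0.02,-0.03],[0.03,0,0],[0.04,0,0],[0.03,0,0],[0.015,0,0],[0,0,0]],"gripper":[255,255,255,255,255,255]}' >/dev/null
python3 -c "
from h import *
go([546.7,-384.1,85],-66)"
```

```text
t 5.65 pos [ 544.2 -386.8   83.6] yaw -66.1 | tool mm [-1.4 -1.4 -3.4] units [-0.0034 -0.0036 -0.0085] | rot deg [-0.11  0.09 -0.02] units [-0.0012  0.001  -0.0002] F [ 0.   0.  -1.6] open 35.3 qd 0.005
```

```bash
python3 -m handwheel '{"rotation":[[0,0,0],[0,0,0],[0,0,0],[0,0,0]],"linear":[[0,-0.0035,-0.0085],[0.03,0,0],[0.03,0,0],[0,0,0]],"gripper":[255,255,255,255]}' >/dev/null
python3 -c "
from h import *
go([546.7,-384.1,28],-66)"; python3 look.py w3
```

```text
t 6.05 pos [ 547.3 -384.5   58.5] yaw -66.1 | tool mm [30.5 -0.6  0.3] units [ 0.0764 -0.0016  0.0009] | rot deg [-0.12  0.05 -0.11] units [-0.0013  0.0005 -0.0012] F [ 0.2  0.8 -1. ] open 35.6 qd 0.012
t 6.1 pos [ 547.6 -384.8   59.3] yaw -66.1 | tool mm [ 0.7 -0.4  0.2] units [ 0.0018 -0.001   0.0005] | rot deg [-0.    0.02 -0.16] units [-0.      0.0002 -0.0018] F [-0.3 -0.2  0.2] open 35.6 qd 0.02
```

View pics/w3.png

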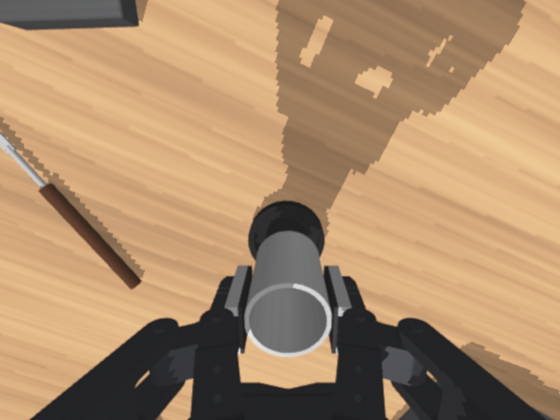

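The flask is centred over the base at (287,235) and already over the tree. Lowering.

```bash
python3 -m handwheel '{"rotation":[[0,0,0],[0,0,0],[0,0,0],[0,0,0]],"linear":[[0.02,-0.001,0],[0.02,0,0],[0.015,0,0],[0.005,0,0]],"gripper":[255,255,255,255]}' >/dev/null
python3 -c "
from h import *
go([546.7,-384.1,28],-66)"
python3 -m handwheel '{"rotation":[[0,0,0],[0,0,0]],"linear":[[0.012,0,0],[0.006,0,0]],"gripper":[255,255]}' >/dev/null
python3 -c "
from h import *
go([546.7,-384.1,28],-66)"
```

```text
t 6.5 pos [ 548.  -384.9   34. ] yaw -66.1 | tool mm [ 6.  -1.3  0.9] units [ 0.0151 -0.0033  0.0022] | rot deg [-0.12 -0.02 -0.26] units [-0.0013 -0.0002 -0.0029] F [ 0.3  0.8 -1.5] open 35.3 qd 0.046
t 6.7 pos [ 548.2 -385.    27.9] yaw -66.1 | tool mm [-0.1 -1.4  1. ] units [-0.0002 -0.0036  0.0025] | rot deg [-0.12 -0.03 -0.27] units [-0.0013 -0.0004 -0.003 ] F [-3.4  3.5 18.4] open 35.5 qd 0.01
```

```bash
python3 -m handwheel '{"rotation":[[0,0,0],[0,0,0],[0,0,0],[0,0,0],[0,0,0]],"linear":[[0,-0.003,0.002],[0.002,0,0],[0,0,0],[0,0,0],[0,0,0]],"gripper":[255,255,0,0,0]}'
python3 -c "
from h import *
go([546.7,-384.1,28],-66)"
```

```text
clock: 7.2
eef_pos: [547.6, -384.8, 27.9]
eef_rot: [0.149, 0.693, 0.144, -0.691]
wrist_force: [0.2, -0.9, -0.5]
opening: 77.4
t 7.2 pos [ 547.6 -384.8   27.9] yaw -66.1 | tool mm [-0.1 -1.   0.6] units [-0.0002 -0.0026  0.0014] | rot deg [-0.12 -0.1  -0.4 ] units [-0.0014 -0.0011 -0.0045] F [ 0.2 -0.9 -0.5] open 77.4 qd 0.003
```

Released with the flask seated. I'll rise and check, then travel towards flask_m.

```bash
python3 -m handwheel '{"rotation":[[0,0,0],[0,0,0],[0,0,0],[0,0,0],[0,0,0]],"linear":[[-0.03,0,0],[-0.07,0,0],[-0.1,0,0],[-0.1,0,0],[-0.05,0,0]],"gripper":[0,0,0,0,0]}' >/dev/null
python3 look.py w4;  python3 -c "
from h import *
go([465,165,170],-66)"
```

```text
t 7.75 pos [ 546.6 -383.7  173.8] yaw -66.1 | tool mm [ 3.1 -1.4  0.7] units [ 0.0077 -0.0035  0.0017] | rot deg [ 0.   -0.01 -0.22] units [ 0.     -0.0001 -0.0025] F [ 0.9 -0.   2.8] open 85.6 qd 0.095
t 7.75 pos [ 546.6 -383.7  173.8] yaw -66.1 | tool mm [   1.7 -534.8 -147.5] units [ 0.0043 -1.3369 -0.3686] | rot deg [-0.13 -0.01 -0.22] units [-0.0014 -0.0001 -0.0025] F [ 0.9 -0.   2.8] open 85.6 qd 0.095
```

View pics/w4.png

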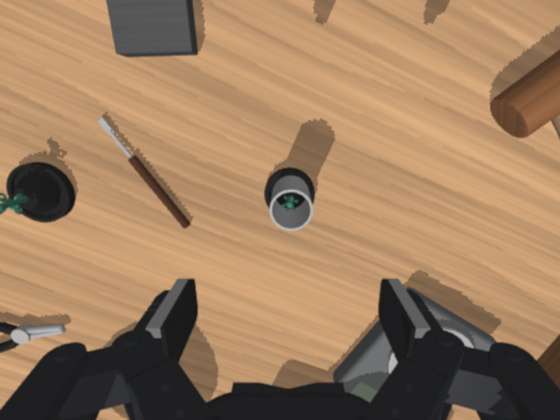

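```bash
python3 - <<'E'
from h import *
d=pickle.load(open("pics/w4.pkl","rb"));C=cloud(d).reshape(-1,3);C=C[~np.isnan(C[:,0])]
P=C[(np.hypot(C[:,0]-547,C[:,1]+384)<30)&(C[:,2]>55)]
print(np.percentile(P[:,2],[5,50,90]),circ(P)); n=P[:,2]>58
A=np.c_[P[n][:,:2]-[547,-384],np.ones(n.sum())];print(np.linalg.lstsq(A,P[n][:,2],rcond=None)[0])
E
python3 -m handwheel '{"rotation":[[0,0,0],[0,0,0],[0,0,0],[0,0,0],[0,0,0],[0,0,0],[0,0,0],[0,0,0],[0,0,0],[0,0,0],[0,0,0],[0,0,0]],"linear":[[0,-0.05,-0.014],[0,-0.09,-0.025],[0,-0.118,-0.033],[0,-0.118,-0.033],[0,-0.118,-0.033],[0,-0.118,-0.033],[0,-0.118,-0.033],[0,-0.118,-0.033],[0,-0.118,-0.033],[0,-0.118,-0.033],[0,-0.118,-0.033],[0,-0.08,-0.025]],"gripper":[0,0,0,0,0,0,0,0,0,0,0,0]}' 
python3 -c "
from h import *
go([465,165,160],-66)"
```

```text
[ 61.85024086 252.40266    258.34644451] (array([ 595.63492286, -361.89562005,   44.74853435]), np.float64(4.500869562861638))
[  4.77032089   2.272841   185.92238947]
clock: 8.95
eef_pos: [459.8, 152.6, 167.3]
eef_rot: [-0.143, -0.69, -0.144, 0.695]
wrist_force: [0.3, -0.6, -0.4]
opening: 85.1
t 8.95 pos [459.8 152.6 167.3] yaw -66.6 | tool mm [ 7.2 -9.3 -9.8] units [ 0.0181 -0.0233 -0.0244] | rot deg [-0.6   0.32  0.15] units [-0.0067  0.0036  0.0017] F [ 0.3 -0.6 -0.4] open 85.1 qd 0.731
```

```bash
python3 -m handwheel '{"rotation":[[-0.006,0.003,0],[0,0,0],[0,0,0]],"linear":[[0,0,-0.02],[0,0,0],[0,0,0]],"gripper":[0,0,0]}' >/dev/null; python3 look.py w5; python3 - <<'E'
from h import *
def rim(n,c,zlo,zhi,rad):
    d=pickle.load(open(f"pics/{n}.pkl","rb"));C=cloud(d).reshape(-1,3);C=C[~np.isnan(C[:,0])]
    P=C[(np.hypot(C[:,0]-c[0],C[:,1]-c[1])<rad)&(C[:,2]>zlo)&(C[:,2]<zhi)]
    x,e=circ(P);print(n,len(P),np.percentile(P[:,2],[5,50,95]).round(1),x.round(1),round(e,2))
    A=np.c_[P[:,:2]-x[:2],np.ones(len(P))];print("tilt deg",np.degrees(np.linalg.lstsq(A,P[:,2],rcond=None)[0][:2]).round(1))
rim("w4",(547,-384),58,68,26)
rim("w5",(460,168.5),71,82,36)
E
```

```text
t 9.3 pos [462.5 160.  165.8] yaw -65.6 | tool mm [ 0.  -0.4  0. ] units [ 0.0001 -0.0009  0.0001] | rot deg [0.   0.27 0.29] units [0.     0.003  0.0032] F [-0.5  0.6  0.5] open 85.3 qd 0.019
w4 400 [59.  61.5 62.6] [ 548.  -385.3   17. ] 0.69
tilt deg [ 0.3 -0.4]
w5 798 [71.8 75.4 76.6] [460.  168.3  26.3] 0.69
tilt deg [0.4 0.1]
```

View pics/w5.png

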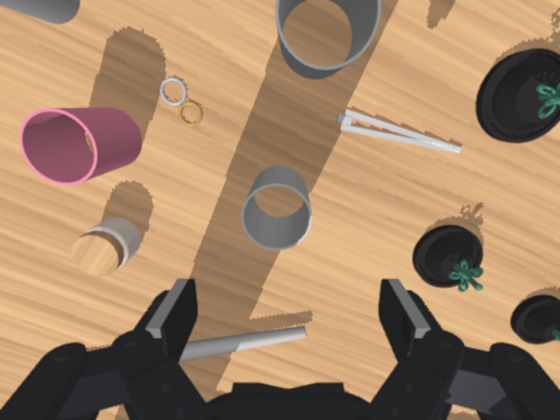

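xs is seated: rim at 61.5 against 61 expected, no tilt. Flask_m is the bare-steel tube at (277,215), rim 75.4, radius 26.3. The pink one at (80,145) is the look-alike.

```bash
python3 -c "
from h import *
d=pickle.load(open('pics/w5.pkl','rb'))['img'];cv2.imwrite('pics/w5c.png',cv2.resize(d[90:270,10:340],None,fx=2,fy=2))
go([460,168.3,100],-66)"
python3 -m handwheel '{"rotation":[[-0.004,0.003,0.003],[0,0,0],[0,0,0],[0,0,0],[0,0,0]],"linear":[[0.03,-0.02,-0.002],[0.05,0,0],[0.05,0,0],[0.02,0,0],[0,0,0]],"gripper":[0,0,0,0,0]}' >/dev/null
python3 -c "
from h import *
go([460,168.3,37],-66)"
```

```text
t 9.3 pos [462.5 160.  165.8] yaw -65.6 | tool mm [65.9 -8.3 -1.4] units [ 0.1646 -0.0207 -0.0036] | rot deg [0.4  0.27 0.29] units [0.0044 0.003  0.0032] F [-0.5  0.6  0.5] open 85.3 qd 0.019
t 9.8 pos [461.3 161.5 104.6] yaw -65.8 | tool mm [67.6 -6.9 -1.6] units [ 0.1691 -0.0172 -0.004 ] | rot deg [ 0.17 -0.05 -0.1 ] units [ 0.0019 -0.0006 -0.0011] F [-0.8 -0.   0. ] open 85.5 qd 0.021
```

View pics/w5c.png

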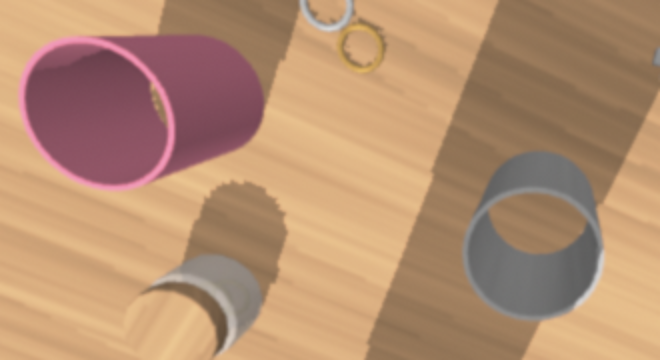

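The crop confirms it: bare grey steel, no pink.

```bash

python3 -m handwheel '{"rotation":[[0,0,0],[0,0,0],[0,0,0],[0,0,0],[0,0,0]],"linear":[[0,-0.018,-0.004],[0.01,0,0],[0.04,0,0],[0.04,0,0],[0.03,0,0]],"gripper":[0,0,0,0,0]}' >/dev/null
python3 -c "
from h import *
go([460,168.3,37],-66)"
python3 -m handwheel '{"rotation":[[0,0,0],[0,0,0]],"linear":[[0.04,0,0],[0.01,0,0]],"gripper":[0,0]}' >/dev/null
python3 -c "
from h import *
go([460,168.3,37],-66)"
```

```text
t 10.3 pos [464.9 169.3  60. ] yaw -65.9 | tool mm [22.9 -1.2  5.2] units [ 0.0573 -0.003   0.0129] | rot deg [ 0.05 -0.72 -0.26] units [ 0.0006 -0.008  -0.0028] F [-0.2  0.7 -0.6] open 85.3 qd 0.315
t 10.5 pos [465.7 169.7  39.7] yaw -65.9 | tool mm [ 2.6 -1.1  5.8] units [ 0.0064 -0.0027  0.0145] | rot deg [ 0.09 -0.79 -0.28] units [ 0.001  -0.0088 -0.0031] F [-0.2 -0.8  0.1] open 85.5 qd 0.101
```

```bash

python3 -m handwheel '{"rotation":[[0,-0.009,-0.003],[0,0,0],[0,0,0]],"linear":[[0.004,-0.002,0.014],[0,0,0],[0,0,0]],"gripper":[0,0,0]}' >/dev/null
python3 -c "
from h import *
go([460,168.3,37],-66)"
python3 -m handwheel '{"rotation":[[0,0,0],[0,0,0],[0,0,0],[0,0,0],[0,0,0],[0,0,0]],"linear":[[0,0,0],[0,0,0],[0,0,0],[0,0,0],[0,0,0],[0,0,0]],"gripper":[255,255,255,255,255,255]}' 50 >/dev/null
python3 -c "
from h import *
go([460,168.3,37],-66)"
```

```text
t 10.8 pos [461.  168.4  39.2] yaw -65.9 | tool mm [ 2.2 -0.3  1. ] units [ 0.0055 -0.0007  0.0025] | rot deg [ 0.12 -0.04 -0.02] units [ 0.0013 -0.0005 -0.0002] F [-1. -0. -1.] open 85.3 qd 0.015
t 11.4 pos [462.  168.7  40.8] yaw -65.9 | tool mm [ 3.8 -0.5  2. ] units [ 0.0095 -0.0012  0.005 ] | rot deg [ 0.12 -0.24 -0.06] units [ 0.0013 -0.0026 -0.0006] F [ 0.6  0.4 -0.6] open 54.1 qd 0.001
```

```bash
python3 -m handwheel '{"rotation":[[0,0,0],[0,0,0],[0,0,0],[0,0,0],[0,0,0],[0,0,0],[0,0,0],[0,0,0],[0,0,0],[0,0,0],[0,0,0],[0,0,0]],"linear":[[-0.03,0,0],[-0.07,0,0],[-0.09,0,0],[-0.07,0.03,0.03],[0,0.07,0.065],[0,0.075,0.07],[0,0.075,0.07],[0,0.075,0.07],[0,0.06,0.06],[0,0.03,0.03],[0,0,0],[0,0,0]],"gripper":[255,255,255,255,255,255,255,255,255,255,255,255]}'
python3 look.py w6; sed -i 's/^    Q=P\[P.*/    Q=P[(np.abs(P[:,1])<OD[k]\/2-1)\&(P[:,0]<np.percentile(P[:,0],0)+999)]; Q=Q[(Q[:,0]<float(sys.argv[6])+2.5)\&(Q[:,0]>float(sys.argv[6])-4)]/' meas.py; python3 meas.py w6 m 471 -19.5 55 -34
```

```text
clock: 12.6
eef_pos: [382.3, -54.5, 146.9]
eef_rot: [0.149, 0.692, 0.148, -0.69]
wrist_force: [-0.2, 1.0, -1.3]
opening: 54.3
t 12.65 pos [382.3 -54.3 146.9] yaw -65.7 | tool mm [-0.   0.2  0.1] units [-0.      0.0004  0.0003] | rot deg [ 0.   -0.1  -0.15] units [ 0.     -0.0011 -0.0017] F [ 0.1  1.1 -1.3] open 54.2 qd 0.02
cam [458.3 -20.8 290.3]
base outline [470.8 -19.3  32.9] 0.23 expect r 34.5
base depth hull [470.3 -19.1  34.3] medz 10.5 bench 0.7
tree n 797 topz 66.9 ctr [470.5 -18.8  46.4]
held: x min -55.9 n 3026
held circle tool y,z,r [ 0.72  1.42 26.33] 0.83
fixed r [0.73 1.41]
```

View pics/w6.png

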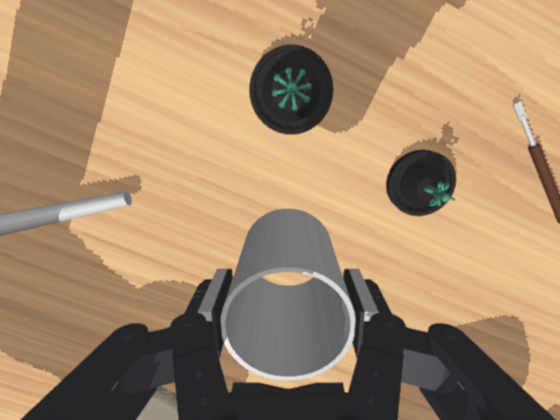

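```bash
python3 -c "
from h import *
go([471.6,-18,147],-66)"
python3 -m handwheel '{"rotation":[[0,0,0],[0,0,0],[0,0,0],[0,0,0],[0,0,0],[0,0,0],[0,0,0]],"linear":[[0,0,-0.05],[0,0,-0.075],[0,0,-0.06],[0,0,-0.03],[0,0,-0.01],[0,0,0],[0,0,0]],"gripper":[255,255,255,255,255,255,255]}'>/dev/null
python3 -c "
from h import *
go([471.6,-18,115],-66)"
```

```text
t 12.65 pos [382.3 -54.3 146.9] yaw -65.7 | tool mm [  0.1   3.7 -96.3] units [ 0.0003  0.0093 -0.2407] | rot deg [ 0.33 -0.1  -0.15] units [ 0.0037 -0.0011 -0.0017] F [ 0.1  1.1 -1.3] open 54.2 qd 0.02
t 13.35 pos [465.7  -9.8 145.5] yaw -65.2 | tool mm [30.5 10.  -1.9] units [ 0.0762  0.0249 -0.0048] | rot deg [0.8  0.1  0.05] units [0.0089 0.0011 0.0006] F [-0.5  0.4 -2.4] open 54.1 qd 0.006
```

```bash

python3 -m handwheel '{"rotation":[[0.009,0,0],[0,0,0],[0,0,0],[0,0,0]],"linear":[[0,0.025,-0.005],[0.02,0,0],[0.03,0,0],[0,0,0]],"gripper":[255,255,255,255]}'>/dev/null
python3 -c "
from h import *
go([471.6,-18,115],-66)"
python3 -m handwheel '{"rotation":[[0,0,0],[0,0,0],[0,0,0]],"linear":[[0.01,0,0],[0,0,0],[0,0,0]],"gripper":[255,255,255]}'>/dev/null
python3 -c "
from h import *
go([471.6,-18,115],-66)"
```

```text
t 13.75 pos [469.9 -20.2 124.5] yaw -66.2 | tool mm [ 9.5 -1.3 -2.5] units [ 0.0239 -0.0033 -0.0063] | rot deg [-0.22  0.17  0.03] units [-0.0024  0.0019  0.0004] F [-0.2 -0.4 -1.7] open 54.3 qd 0.018
t 14.05 pos [469.2 -20.9 120.3] yaw -66.3 | tool mm [ 5.3 -1.7 -3.4] units [ 0.0132 -0.0043 -0.0084] | rot deg [-0.31  0.2   0.06] units [-0.0035  0.0022  0.0007] F [ 1.5 -0.2 -1.2] open 54.2 qd 0.004
```

```bash

python3 -m handwheel '{"rotation":[[-0.003,0.002,0],[0,0,0],[0,0,0],[0,0,0],[0,0,0]],"linear":[[0,-0.004,-0.008],[0.02,0,0],[0.03,0,0],[0.03,0,0],[0.01,0,0]],"gripper":[255,255,255,255,255]}'>/dev/null
python3 -c "
from h import *
go([471.6,-18,47],-66)"
```

```text
t 14.55 pos [473.4 -17.8  83.8] yaw -66.0 | tool mm [36.8 -0.5  1.9] units [ 0.0921 -0.0014  0.0046] | rot deg [ 0.02 -0.22 -0.09] units [ 0.0002 -0.0025 -0.0009] F [-0.5  0.2 -2.9] open 53.6 qd 0.11
```

```bash

python3 -m handwheel '{"rotation":[[0,-0.003,0],[0,0,0],[0,0,0]],"linear":[[0.01,-0.002,0.006],[0.015,0,0],[0.01,0,0]],"gripper":[255,255,255]}'>/dev/null
python3 -c "
from h import *
go([471.6,-18,47],-66)"; python3 look.py w7
```

```text
t 14.85 pos [471.  -17.9  69. ] yaw -66.0 | tool mm [22.   0.3 -0.5] units [ 0.0549  0.0007 -0.0013] | rot deg [ 0.05  0.05 -0.1 ] units [ 0.0005  0.0005 -0.0011] F [ 0.3  0.4 -1.4] open 53.9 qd 0.106
t 14.9 pos [470.6 -17.9  68.5] yaw -66.0 | tool mm [-0.5  0.2 -0.4] units [-0.0012  0.0006 -0.0009] | rot deg [-0.    0.1  -0.06] units [-0.      0.0011 -0.0007] F [-0.  -1.1 -2.1] open 54.0 qd 0.028
```

View pics/w7.png

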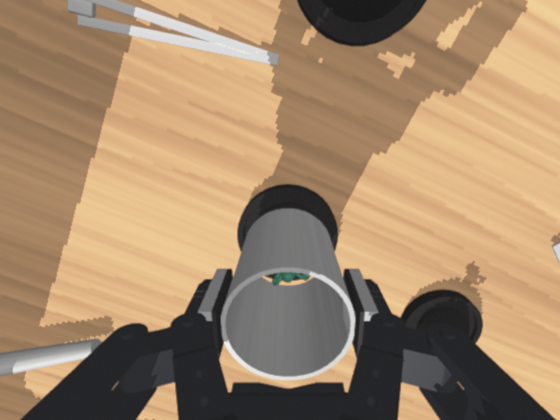

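The flask is centred on base m at (288,220), with the tree showing inside it. Lowering.

```bash

python3 -m handwheel '{"rotation":[[0,0,0],[0,0,0],[0,0,0]],"linear":[[0.015,0,-0.001],[0.015,0,0],[0.005,0,0]],"gripper":[255,255,255]}'>/dev/null
python3 -c "
from h import *
go([471.6,-18,47],-66)"
python3 -m handwheel '{"rotation":[[0,0,0],[0,0,0]],"linear":[[0.01,0,0],[0.003,0,0]],"gripper":[255,255]}'>/dev/null
python3 -c "
from h import *
go([471.6,-18,47],-66)"
```

```text
t 15.2 pos [471.6 -17.8  53.9] yaw -66.0 | tool mm [6.9 0.1 0.1] units [0.0172 0.0004 0.0002] | rot deg [ 0.04  0.03 -0.11] units [ 0.0005  0.0003 -0.0013] F [ 0.  -0.2 -1.6] open 54.0 qd 0.056
t 15.4 pos [471.6 -17.9  48. ] yaw -66.0 | tool mm [1.  0.1 0. ] units [0.0026 0.0003 0.0001] | rot deg [ 0.04  0.04 -0.11] units [ 0.0004  0.0004 -0.0012] F [-0.2  0.5 -1.7] open 54.6 qd 0.033
```

```bash

python3 -m handwheel '{"rotation":[[0,0,0],[0,0,0]],"linear":[[0.005,0,0],[0.003,0,0]],"gripper":[255,255]}'>/dev/null
python3 -c "
from h import *
go([471.6,-18,47],-66)"
```

```text
t 15.6 pos [471.8 -18.   46.7] yaw -66.0 | tool mm [-0.3 -0.1  0.2] units [-0.0007 -0.0002  0.0005] | rot deg [ 0.04  0.03 -0.13] units [ 0.0005  0.0003 -0.0014] F [-3.8  0.7 15.5] open 54.1 qd 0.003
```

```bash
python3 -m handwheel '{"rotation":[[0,0,0],[0,0,0],[0,0,0],[0,0,0],[0,0,0],[0,0,0],[0,0,0],[0,0,0],[0,0,0],[0,0,0]],"linear":[[0,0,0],[0,0,0],[0,0,0],[0,0,0],[-0.03,0,0],[-0.07,0,0],[-0.1,0,0],[-0.1,0,0],[-0.05,0,0],[0,0,0]],"gripper":[0,0,0,0,0,0,0,0,0,0]}'
cat >> h.py <<'E'
def rim(n,c,zlo,zhi,rad):
    d=pickle.load(open(f"pics/{n}.pkl","rb"));C=cloud(d).reshape(-1,3);C=C[~np.isnan(C[:,0])]
    P=C[(np.hypot(C[:,0]-c[0],C[:,1]-c[1])<rad)&(C[:,2]>zlo)&(C[:,2]<zhi)]
    x,e=circ(P);print(n,len(P),np.percentile(P[:,2],[5,50,95]).round(1),x.round(1),round(e,2))
    A=np.c_[P[:,:2]-x[:2],np.ones(len(P))];print("tilt deg",np.degrees(np.linalg.lstsq(A,P[:,2],rcond=None)[0][:2]).round(1))
E
python3 look.py w8; python3 -c "
from h import *
rim('w8',(471,-19),77,87,36)
go([600,190,190],-66)"
```

```text
clock: 16.6
eef_pos: [471.8, -17.7, 191.1]
eef_rot: [-0.148, -0.691, -0.147, 0.692]
wrist_force: [-0.1, -0.3, -1.0]
opening: 84.9
t 16.65 pos [471.  -17.6 189.7] yaw -66.0 | tool mm [-1.4  0.5 -0.7] units [-0.0034  0.0012 -0.0017] | rot deg [-0.   0.2 -0. ] units [-0.      0.0023 -0.    ] F [-0.2  0.5 -0.5] open 85.6 qd 0.052
w8 680 [77.7 81.4 82.6] [470.4 -19.7  26.4] 0.7
tilt deg [0.6 0.1]
t 16.65 pos [471.  -17.6 189.7] yaw -66.0 | tool mm [  -1.  -137.  -202.4] units [-0.0025 -0.3426 -0.506 ] | rot deg [ 0.03  0.2  -0.  ] units [ 0.0004  0.0023 -0.    ] F [-0.2  0.5 -0.5] open 85.6 qd 0.052
```

M is seated (rim 81.4 against 81 expected). On to flask_l.

```bash
python3 -m handwheel '{"rotation":[[0,0,0],[0,0,0],[0,0,0],[0,0,0],[0,0,0],[0,0,0],[0,0,0],[0,0,0],[0,0,0],[0,0,0]],"linear":[[0,-0.03,-0.04],[0,-0.06,-0.09],[0,-0.067,-0.1],[0,-0.067,-0.1],[0,-0.06,-0.09],[0,-0.03,-0.05],[0,0,0],[0,0,0],[0,0,0],[0,0,0]],"gripper":[0,0,0,0,0,0,0,0,0,0]}' >/dev/null
python3 look.py w9;python3 -c "
from h import *
rim('w9',(598,194.5),81,92,40)
go([600,190,190],-66)
d=pickle.load(open('pics/w9.pkl','rb'));print(proj(d,[598,194.5,85]))"
```

```text
t 17.7 pos [585.8 177.  168.8] yaw -66.2 | tool mm [ 0.1 -0.1 -0.1] units [ 0.0002 -0.0003 -0.0003] | rot deg [0.01 1.92 0.36] units [0.0001 0.0213 0.0039] F [ 0.6  0.4 -0.3] open 85.2 qd 0.011
w9 1024 [81.8 85.4 86.6] [597.4 194.6  30.8] 0.68
tilt deg [0.6 0.1]
t 17.7 pos [585.8 177.  168.8] yaw -66.2 | tool mm [-21.8  -6.3 -17.5] units [-0.0544 -0.0157 -0.0437] | rot deg [-0.21  1.92  0.36] units [-0.0023  0.0213  0.004 ] F [ 0.6  0.4 -0.3] open 85.2 qd 0.011
[271.99361245 195.64582885]
```

View pics/w9.png

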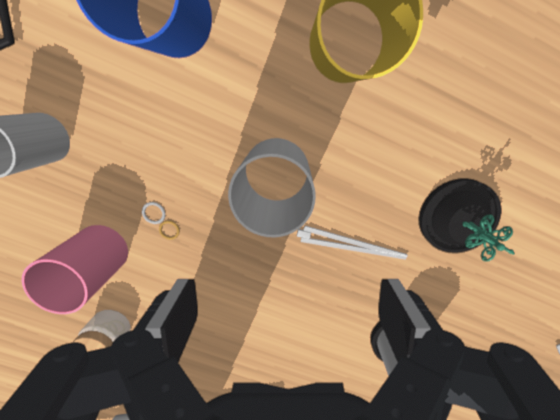

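```bash
python3 -c "
from h import *
d=pickle.load(open('pics/w9.pkl','rb'))['img'];cv2.imwrite('pics/w9c.png',cv2.resize(d[0:250,60:450],None,fx=2,fy=2))
go([597.4,194.6,150],-66)"
python3 -m handwheel '{"rotation":[[-0.002,0.021,0.004],[0,0,0],[0,0,0]],"linear":[[0.02,-0.042,-0.022],[0,0,0],[0,0,0]],"gripper":[0,0,0]}' >/dev/null
python3 -c "
from h import *
go([597.4,194.6,110],-66)"
```

```text
t 17.7 pos [585.8 177.  168.8] yaw -66.2 | tool mm [ 18.3 -11.3 -18.3] units [ 0.0457 -0.0282 -0.0457] | rot deg [-0.21  1.92  0.36] units [-0.0023  0.0213  0.004 ] F [ 0.6  0.4 -0.3] open 85.2 qd 0.011
t 18.0 pos [586.5 192.8 161.7] yaw -66.2 | tool mm [ 51.7   2.6 -10.7] units [ 0.1293  0.0066 -0.0267] | rot deg [-0.23 -0.05 -0.1 ] units [-0.0026 -0.0005 -0.0011] F [-0.4 -0.1  0.3] open 85.5 qd 0.02
```

View pics/w9c.png

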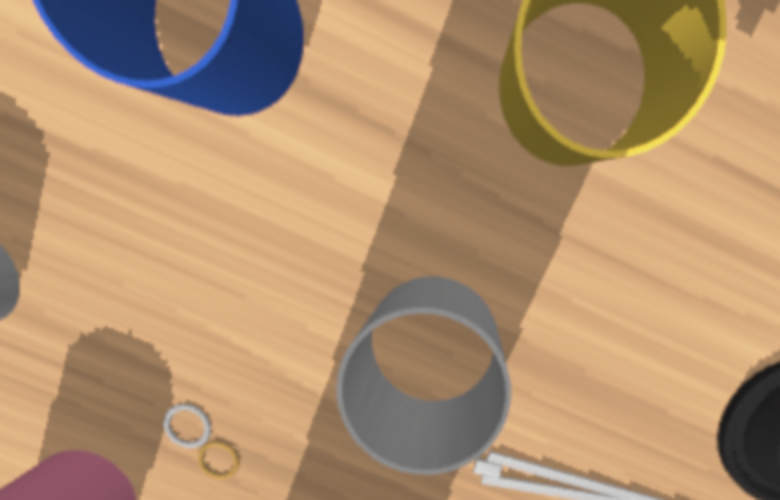

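The crop confirms the bare-steel tube; blue and yellow are the look-alikes. The tweezers lie flat, well below the fingertips. Aligning, then descending.

```bash

python3 -m handwheel '{"rotation":[[-0.002,0,0],[0,0,0],[0,0,0],[0,0,0],[0,0,0]],"linear":[[0,0.006,-0.026],[0.02,0,0],[0.04,0,0],[0.03,0,0],[0,0,0]],"gripper":[0,0,0,0,0]}' >/dev/null
python3 -c "
from h import *
go([597.4,194.6,48],-66)"
python3 -m handwheel '{"rotation":[[0,0,0],[0,0,0]],"linear":[[0,0,0],[0,0,0]],"gripper":[0,0]}' >/dev/null
python3 -c "
from h import *
go([597.4,194.6,48],-66)"
```

```text
t 18.5 pos [600.2 192.1 125.4] yaw -66.2 | tool mm [77.3 -3.7  1.8] units [ 0.1934 -0.0093  0.0045] | rot deg [-0.18 -0.18 -0.22] units [-0.002  -0.002  -0.0024] F [-0.5  0.5  0.2] open 85.7 qd 0.019
t 18.7 pos [600.4 191.8 125.1] yaw -66.2 | tool mm [77.1 -4.   1.8] units [ 0.1926 -0.01    0.0045] | rot deg [-0.2  -0.14 -0.21] units [-0.0022 -0.0015 -0.0024] F [ 0.5 -0.2  0.4] open 85.2 qd 0.006
```

```bash

python3 -m handwheel '{"rotation":[[-0.002,0,-0.002],[0,0,0],[0,0,0],[0,0,0]],"linear":[[0,-0.01,0.004],[0.02,0,0],[0.02,0,0],[0.01,0,0]],"gripper":[0,0,0,0]}' >/dev/null
python3 -c "
from h import *
go([597.4,194.6,48],-66)"

```

```text
t 19.1 pos [598.2 195.6 105.7] yaw -66.0 | tool mm [57.7  0.6  1.5] units [0.1443 0.0014 0.0037] | rot deg [ 0.02 -0.36 -0.06] units [ 0.0002 -0.004  -0.0007] F [-0.3  0.7 -0.2] open 85.6 qd 0.093
```

```bash

python3 -m handwheel '{"rotation":[[0,-0.004,0],[0,0,0],[0,0,0],[0,0,0]],"linear":[[0.02,0.002,0.004],[0.03,0,0],[0.02,0,0],[0.01,0,0]],"gripper":[0,0,0,0]}' >/dev/null
python3 -c "
from h import *
go([597.4,194.6,48],-66)"

```

```text
t 19.5 pos [596.4 194.   70.1] yaw -66.0 | tool mm [22.1 -0.2 -1.2] units [ 0.0551 -0.0005 -0.003 ] | rot deg [ 0.03  0.12 -0.05] units [ 0.0003  0.0013 -0.0005] F [ 0.1 -0.7 -0.2] open 85.4 qd 0.092
```

```bash

python3 -m handwheel '{"rotation":[[0,0,0],[0,0,0],[0,0,0],[0,0,0]],"linear":[[0.02,0,-0.003],[0.02,0,0],[0.005,0,0],[0,0,0]],"gripper":[0,0,0,0]}' >/dev/null
python3 -c "
from h import *
go([597.4,194.6,48],-66)"
python3 -m handwheel '{"rotation":[[0,0,0],[0,0,0],[0,0,0],[0,0,0],[0,0,0],[0,0,0]],"linear":[[0,0,0],[0,0,0],[0,0,0],[0,0,0],[0,0,0],[0,0,0]],"gripper":[255,255,255,255,255,255]}' 60 >/dev/null
python3 -c "
from h import *
go([597.4,194.6,48],-66)"
```

```text
t 19.9 pos [597.1 194.3  49.1] yaw -66.0 | tool mm [ 1.1 -0.2 -0.4] units [ 0.0028 -0.0004 -0.0009] | rot deg [ 0.02  0.23 -0.02] units [ 0.0002  0.0025 -0.0003] F [ 0.  -0.2  0.2] open 85.4 qd 0.005
t 20.5 pos [597.3 194.4  49.8] yaw -66.0 | tool mm [ 1.8 -0.1 -0.1] units [ 0.0044 -0.0003 -0.0003] | rot deg [ 0.02  0.17 -0.04] units [ 0.0003  0.0019 -0.0004] F [ 0.3 -0.7 -1.8] open 63.2 qd 0.001
```

```bash
python3 -m handwheel '{"rotation":[[0,0,0],[0,0,0],[0,0,0],[0,0,0],[0,0,0],[0,0,0],[0,0,0],[0,0,0],[0,0,0],[0,0,0],[0,0,0],[0,0,0]],"linear":[[-0.03,0,0],[-0.08,0,0],[-0.1,0,0],[-0.09,0,0],[-0.03,0.06,0.045],[0,0.08,0.063],[0,0.085,0.067],[0,0.085,0.067],[0,0.07,0.055],[0,0.04,0.03],[0,0.01,0.01],[0,0,0]],"gripper":[255,255,255,255,255,255,255,255,255,255,255,255]}' >/dev/null
python3 look.py w10;  python3 meas.py w10 l 630 7 55 -35
```

```text
t 21.75 pos [542.8 -23.1 195.1] yaw -65.8 | tool mm [-0.   0.3  0.4] units [-0.      0.0007  0.0011] | rot deg [ 0.   -0.08 -0.23] units [ 0.     -0.0009 -0.0026] F [-0.7 -0.2 -1.9] open 63.0 qd 0.027
cam [618.5  10.2 338.4]
base outline [630.4   7.2  37.2] 0.31 expect r 39.0
base depth hull [629.9   7.2  38.9] medz 10.4 bench 0.7
tree n 794 topz 76.6 ctr [630.5   7.8  57. ]
held: x min -55.4 n 3654
held circle tool y,z,r [ 0.76 -0.35 30.78] 0.8
fixed r [ 0.79 -0.35]
```

View pics/w10.png

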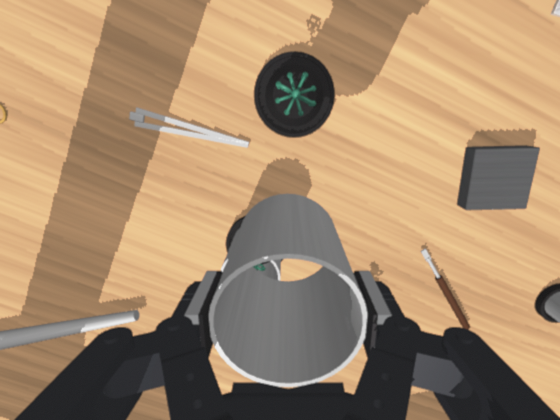

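```bash
python3 -c "
from h import *
go([629.5,7.8,150],-66)"
python3 -m handwheel '{"rotation":[[0,0,0],[0,0,0],[0,0,0],[0,0,0],[0,0,0],[0,0,0],[0,0,0]],"linear":[[0,0.015,-0.05],[0,0.005,-0.07],[0,0,-0.06],[0.02,0,-0.03],[0.03,0,-0.01],[0.03,0,0],[0,0,0]],"gripper":[255,255,255,255,255,255,255]}'>/dev/null
python3 -c "
from h import *
go([629.5,7.8,150],-66)"
```

```text
t 21.75 pos [542.8 -23.1 195.1] yaw -65.8 | tool mm [ 45.2   7.3 -91.7] units [ 0.113   0.0182 -0.2293] | rot deg [ 0.23 -0.08 -0.23] units [ 0.0026 -0.0009 -0.0026] F [-0.7 -0.2 -1.9] open 63.0 qd 0.027
t 22.45 pos [626.9  15.2 159.5] yaw -65.3 | tool mm [9.4 7.8 0.7] units [0.0236 0.0195 0.0018] | rot deg [0.68 0.09 0.08] units [0.0075 0.001  0.0009] F [-0.6  0.2 -3.6] open 62.9 qd 0.007
```

```bash

python3 -m handwheel '{"rotation":[[0.007,0,0],[0,0,0],[0,0,0],[0,0,0]],"linear":[[0,0.02,0.002],[0,0,0],[0.02,0,0],[0.01,0,0]],"gripper":[255,255,255,255]}'>/dev/null
python3 -c "
from h import *
go([629.5,7.8,140],-66)"
```

```text
t 22.85 pos [627.7   5.6 147.2] yaw -66.1 | tool mm [ 7.2 -1.3 -2.6] units [ 0.0181 -0.0032 -0.0064] | rot deg [-0.09  0.16  0.06] units [-0.0011  0.0018  0.0007] F [ 0.  -0.8 -3.4] open 62.9 qd 0.092
```

```bash

python3 -m handwheel '{"rotation":[[0,0.002,0],[0,0,0],[0,0,0],[0,0,0],[0,0,0]],"linear":[[0.01,-0.003,-0.006],[0.03,0,0],[0.04,0,0],[0.03,0,0],[0.01,0,0]],"gripper":[255,255,255,255,255]}'>/dev/null
python3 -c "
from h import *
go([629.5,7.8,85],-66)"
```

```text
t 23.35 pos [629.5   7.7  96.1] yaw -66.1 | tool mm [11.1 -0.1 -0. ] units [ 0.0279 -0.0002 -0.0001] | rot deg [-0.13 -0.1   0.03] units [-0.0014 -0.0011  0.0004] F [-1.2 -0.4 -4.2] open 63.1 qd 0.092
```

```bash

python3 -m handwheel '{"rotation":[[0,0,0],[0,0,0],[0,0,0],[0,0,0]],"linear":[[0.015,0,0],[0.02,0,0],[0.01,0,0],[0,0,0]],"gripper":[255,255,255,255]}'>/dev/null
python3 -c "
from h import *
go([629.5,7.8,55.8],-66)"; python3 look.py w11
```

```text
t 23.75 pos [629.4   7.9  75.9] yaw -66.1 | tool mm [20.1  0.1 -0. ] units [ 0.0502  0.0003 -0.0001] | rot deg [-0.12 -0.05  0.06] units [-0.0013 -0.0006  0.0007] F [-0.8 -1.3 -3. ] open 63.0 qd 0.004
t 23.8 pos [629.6   7.9  76.2] yaw -66.1 | tool mm [ 0.3 -0.1  0.1] units [ 0.0008 -0.0002  0.0004] | rot deg [-0.   -0.07  0.05] units [-0.     -0.0008  0.0006] F [ 1.   0.2 -2.2] open 63.4 qd 0.008
```

View pics/w11.png

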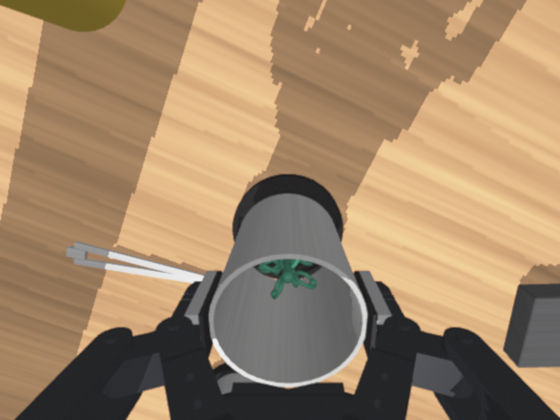

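Flask L is centred on its base at (288,205). Lowering the last 20 mm.

```bash

python3 -m handwheel '{"rotation":[[0,0,0],[0,0,0],[0,0,0]],"linear":[[0.015,0,0],[0.015,0,0],[0.008,0,0]],"gripper":[255,255,255]}'>/dev/null
python3 -c "
from h import *
go([629.5,7.8,55.8],-66)"
python3 -m handwheel '{"rotation":[[0,0,0],[0,0,0]],"linear":[[0.008,0,0],[0.004,0,0]],"gripper":[255,255]}'>/dev/null
python3 -c "
from h import *
go([629.5,7.8,55.8],-66)"
```

```text
t 24.1 pos [630.9   7.7  61.5] yaw -66.1 | tool mm [ 5.7 -0.6  1.3] units [ 0.0143 -0.0016  0.0033] | rot deg [-0.12 -0.26 -0.05] units [-0.0013 -0.0029 -0.0006] F [-0.1  0.4 -3.7] open 62.5 qd 0.07
t 24.3 pos [630.7   7.7  55.9] yaw -66.1 | tool mm [ 0.1 -0.5  1.1] units [ 0.0003 -0.0014  0.0027] | rot deg [-0.11 -0.22 -0.03] units [-0.0013 -0.0025 -0.0004] F [-0.4  0.1 -1.8] open 62.9 qd 0.039
```

```bash

python3 -m handwheel '{"rotation":[[0,0,0],[0,0,0]],"linear":[[0.003,-0.001,0.003],[0.003,0,0]],"gripper":[255,255]}'>/dev/null
python3 -c "
from h import *
go([629.5,7.8,55.8],-66)"
```

```text
t 24.5 pos [631.    7.9  55.8] yaw -66.1 | tool mm [-0.  -0.5  1.4] units [-0.0001 -0.0013  0.0036] | rot deg [-0.13 -0.43 -0.11] units [-0.0014 -0.0048 -0.0012] F [-2.2  0.5  4.7] open 63.1 qd 0.008
```

```bash
python3 -m handwheel '{"rotation":[[0,0,0],[0,0,0],[0,0,0],[0,0,0],[0,0,0],[0,0,0],[0,0,0],[0,0,0],[0,0,0],[0,0,0],[0,0,0]],"linear":[[0.002,0,0.001],[0,0,0],[0,0,0],[0,0,0],[0,0,0],[-0.03,0,0],[-0.07,0,0],[-0.1,0,0],[-0.1,0,0],[-0.04,0,0],[0,0,0]],"gripper":[255,0,0,0,0,0,0,0,0,0,0]}' >/dev/null
python3 look.py w12; python3 -c "
from h import *
rim('w12',(630,7.5),87,97,40)
go([540,400,190],-66)"
```

```text
t 25.65 pos [629.9   7.2 198.3] yaw -66.1 | tool mm [-1.   0.2 -0.3] units [-0.0025  0.0005 -0.0008] | rot deg [ 0.   -0.5  -0.18] units [ 0.     -0.0056 -0.002 ] F [ 0.6 -0.4 -0.1] open 85.3 qd 0.048
w12 793 [87.9 91.4 92.7] [631.9   7.4  30.8] 0.7
tilt deg [0.4 0.2]
t 25.65 pos [629.9   7.2 198.3] yaw -66.1 | tool mm [   7.7 -395.6  -76.8] units [ 0.0194 -0.989  -0.1919] | rot deg [-0.12 -0.5  -0.18] units [-0.0014 -0.0056 -0.002 ] F [ 0.6 -0.4 -0.1] open 85.3 qd 0.048
```

View pics/w12.png

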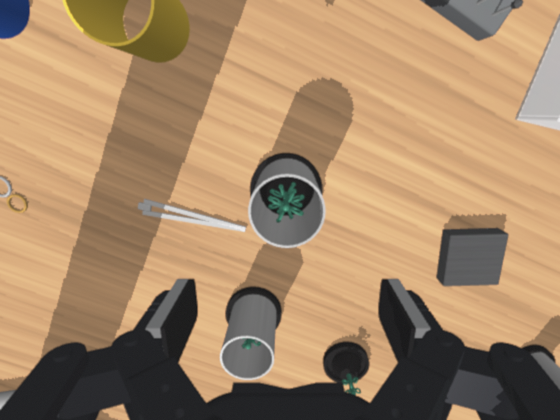

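L is seated (rim 91.4 against 91 expected). Now flask_s.

```bash
python3 -m handwheel '{"rotation":[[0,-0.005,-0.002],[0,0,0],[0,0,0],[0,0,0],[0,0,0],[0,0,0],[0,0,0],[0,0,0],[0,0,0],[0,0,0],[0,0,0],[0,0,0]],"linear":[[0,-0.05,-0.01],[0,-0.09,-0.017],[0,-0.115,-0.022],[0,-0.115,-0.022],[0,-0.115,-0.022],[0,-0.115,-0.022],[0,-0.115,-0.022],[0,-0.115,-0.022],[0,-0.08,-0.016],[0,-0.04,-0.005],[0,0,0],[0,0,0]],"gripper":[0,0,0,0,0,0,0,0,0,0,0,0]}' >/dev/null
python3 look.py w13;python3 -c "
from h import *
rim('w13',(538.5,408),61,72,30)
go([538.5,408,150],-66)
d=pickle.load(open('pics/w13.pkl','rb'));print(proj(d,[538,408,65]))"
```

```text
t 26.9 pos [532.3 391.7 178.7] yaw -66.4 | tool mm [ 0.  -0.3 -0.1] units [ 0.0001 -0.0008 -0.0001] | rot deg [-0.    1.65 -0.02] units [-0.      0.0184 -0.0003] F [ 0.5 -0.4 -0.9] open 85.3 qd 0.014
w13 555 [61.5 65.3 66.6] [538.  408.   21.9] 0.68
tilt deg [0.1 0.1]
t 26.9 pos [532.3 391.7 178.7] yaw -66.4 | tool mm [ 28.4 -12.5 -13. ] units [ 0.0709 -0.0312 -0.0324] | rot deg [-0.45  1.65 -0.02] units [-0.005   0.0184 -0.0002] F [ 0.5 -0.4 -0.9] open 85.3 qd 0.014
[271.35484391 192.86621611]
```

View pics/w13.png

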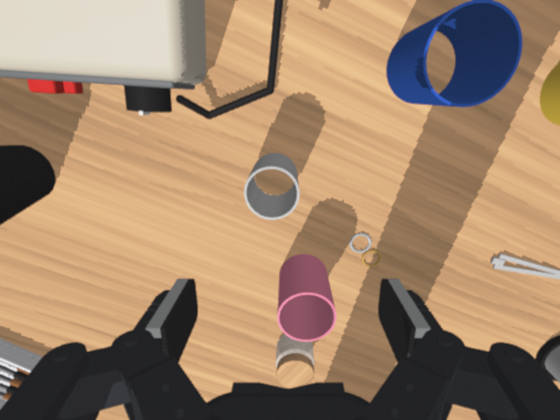

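```bash
python3 -c "
from h import *
d=pickle.load(open('pics/w13.pkl','rb'));C=cloud(d)[:270].reshape(-1,3);C=C[~np.isnan(C[:,0])]
r=np.hypot(C[:,0]-538,C[:,1]-408)
for a in range(0,220,20):
    q=C[(r>=a)&(r<a+20)]
    if len(q): i=q[:,2].argmax();print(a,q[i].round())
T=pickle.load(open('pics/top0.pkl','rb'));C=cloud(T).reshape(-1,3);q=C[(C[:,0]>560)&(C[:,1]>430)&(C[:,2]>30)&(C[:,0]<800)&(C[:,1]<700)];print(q.min(0),q.max(0))
"
python3 -m handwheel '{"rotation":[[-0.005,0.018,0],[0,0,0],[0,0,0]],"linear":[[0.02,-0.036,-0.022],[0,0,0],[0,0,0]],"gripper":[0,0,0]}' >/dev/null
python3 -c "
from h import *
go([538,408,100],-66)"
```

```text
0 [518. 408.   3.]
20 [551. 391.  67.]
40 [530. 448.   4.]
60 [576. 474.  16.]
80 [470. 341.  35.]
100 [601. 507.  84.]
120 [657. 343.  87.]
140 [671. 354.  88.]
160 [698. 352.  88.]
180 [713. 330.  89.]
200 [594. 605.  86.]
[560.04610499 467.89869386  30.00577561] [775.98533703 698.39420176 149.52522646]
t 27.2 pos [536.9 402.4 170.6] yaw -66.3 | tool mm [70.6 -4.9 -3.4] units [ 0.1765 -0.0123 -0.0084] | rot deg [-0.33  0.07 -0.21] units [-0.0037  0.0007 -0.0023] F [ 1.3 -0.2  0.5] open 85.4 qd 0.017
```

```bash

python3 -m handwheel '{"rotation":[[-0.003,0,-0.002],[0,0,0],[0,0,0],[0,0,0],[0,0,0]],"linear":[[0.02,-0.012,-0.008],[0.05,0,0],[0.06,0,0],[0.04,0,0],[0,0,0]],"gripper":[0,0,0,0,0]}' >/dev/null
python3 -c "
from h import *
go([538,408,31],-66)"
```

```text
t 27.7 pos [541.6 404.1 101.8] yaw -66.4 | tool mm [70.8 -5.1  1.9] units [ 0.177  -0.0128  0.0047] | rot deg [-0.37 -0.1  -0.06] units [-0.0041 -0.0011 -0.0007] F [-0.6  0.5  0.5] open 85.2 qd 0.021
```

```bash

python3 -m handwheel '{"rotation":[[-0.003,0,0],[0,0,0],[0,0,0],[0,0,0],[0,0,0]],"linear":[[0.01,-0.012,0.004],[0.03,0,0],[0.04,0,0],[0.04,0,0],[0.01,0,0]],"gripper":[0,0,0,0,0]}' >/dev/null
python3 -c "
from h import *
go([538,408,31],-66)"
python3 -m handwheel '{"rotation":[[0,0,0],[0,0,0]],"linear":[[0.025,0,0],[0,0,0]],"gripper":[0,0]}' >/dev/null
python3 -c "
from h import *
go([538,408,31],-66)"
```

```text
t 28.2 pos [541.  408.9  50.6] yaw -66.1 | tool mm [19.6 -0.4  3.3] units [ 0.049  -0.0009  0.0082] | rot deg [-0.12 -0.5  -0.02] units [-0.0014 -0.0056 -0.0002] F [-0.4  0.2  0.2] open 85.4 qd 0.081
t 28.4 pos [541.2 409.1  40. ] yaw -66.1 | tool mm [ 8.9 -0.3  3.4] units [ 0.0223 -0.0006  0.0086] | rot deg [-0.11 -0.51 -0.02] units [-0.0012 -0.0057 -0.0002] F [-1.1  0.4 -0.7] open 85.2 qd 0.033
```

```bash

python3 -m handwheel '{"rotation":[[0,-0.006,0],[0,0,0],[0,0,0]],"linear":[[0.02,0,0.008],[0.005,0,0],[0,0,0]],"gripper":[0,0,0]}' >/dev/null
python3 -c "
from h import *
go([538,408,31],-66)"
python3 -m handwheel '{"rotation":[[0,0,0],[0,0,0],[0,0,0],[0,0,0],[0,0,0],[0,0,0],[0,0,0]],"linear":[[0,0,0.001],[0,0,0],[0,0,0],[0,0,0],[0,0,0],[0,0,0],[0,0,0]],"gripper":[0,255,255,255,255,255,255]}' 45 >/dev/null
python3 -c "
from h import *
go([538,408,31],-66)"
```

```text
t 28.7 pos [539.  408.4  30.5] yaw -66.1 | tool mm [-0.5 -0.1  1.1] units [-0.0014 -0.0001  0.0027] | rot deg [-0.1  -0.08  0.  ] units [-0.0011 -0.0009  0.    ] F [ 0.  -0.4  0.4] open 85.5 qd 0.007
t 29.4 pos [539.2 408.6  31.7] yaw -66.1 | tool mm [0.7 0.1 1.4] units [0.0018 0.0002 0.0035] | rot deg [-0.11 -0.21  0.02] units [-0.0012 -0.0023  0.0003] F [-0.4  0.2 -0.5] open 45.5 qd 0.002
```

```bash
python3 -m handwheel '{"rotation":[[0,0,0],[0,0,0],[0,0,0],[0,0,0],[0,0,0],[0,0,0],[0,0,0],[0,0,0],[0,0,0],[0,0,0],[0,0,0],[0,0,0]],"linear":[[-0.03,0,0],[-0.08,0,0],[-0.1,0,0],[-0.1,0,0],[-0.05,0.04,0.035],[0,0.07,0.06],[0,0.09,0.077],[0,0.09,0.077],[0,0.09,0.077],[0,0.09,0.077],[0,0.09,0.077],[0,0.09,0.077]],"gripper":[255,255,255,255,255,255,255,255,255,255,255,255]}' >/dev/null
python3 -c "
from h import *
go([357,-200,170],-66)"
```

```text
t 30.6 pos [440.3  75.5 186.9] yaw -65.5 | tool mm [ 14.5 216.  190.3] units [0.0361 0.5401 0.4758] | rot deg [ 0.52 -0.87 -0.1 ] units [ 0.0058 -0.0097 -0.0011] F [ 1.5 -1.2 -1.4] open 45.1 qd 1.035
```

```bash
python3 -m handwheel '{"rotation":[[0.006,-0.009,0],[0,0,0],[0,0,0],[0,0,0],[0,0,0],[0,0,0],[0,0,0],[0,0,0],[0,0,0]],"linear":[[0.005,0.085,0.075],[0.005,0.085,0.075],[0.01,0.085,0.075],[0.01,0.085,0.075],[0,0.07,0.06],[0,0.05,0.045],[0,0.02,0.02],[0,0,0],[0,0,0]],"gripper":[255,255,255,255,255,255,255,255,255]}' >/dev/null
python3 look.py w14;  python3 meas.py w14 s 448.5 -158.5 55 -34
```

```text
t 31.55 pos [ 357.2 -183.5  182.4] yaw -66.5 | tool mm [-0.   0.1  0.2] units [-0.      0.0003  0.0004] | rot deg [ 0.   -0.48 -0.81] units [ 0.     -0.0054 -0.009 ] F [-0.6  0.5 -0.6] open 45.2 qd 0.019
cam [ 432.  -149.9  326.3]
base outline [ 448.2 -158.6   28.2] 0.25 expect r 30.0
base depth hull [ 447.7 -158.6   29.8] medz 10.5 bench 0.7
tree n 317 topz 57.4 ctr [ 447.9 -158.6   42.9]
held: x min -56.2 n 2199
held circle tool y,z,r [ 0.71  0.9  21.88] 0.87
fixed r [0.73 0.9 ]
```

View pics/w14.png

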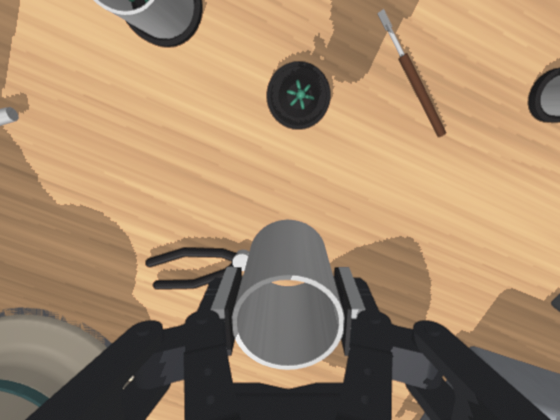

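```bash
python3 -c "
from h import *
go([448.5,-157.6,120],-66)"
python3 -m handwheel '{"rotation":[[0.005,-0.005,-0.009],[0,0,0],[0,0,0],[0,0,0],[0,0,0],[0,0,0],[0,0,0]],"linear":[[0,0.03,-0.05],[0.01,0.01,-0.07],[0.03,0,-0.06],[0.05,0,-0.03],[0.04,0,-0.01],[0.01,0,0],[0,0,0]],"gripper":[255,255,255,255,255,255,255]}'>/dev/null
python3 -c "
from h import *
go([448.5,-157.6,110],-66)"
```

```text
t 31.55 pos [ 357.2 -183.5  182.4] yaw -66.5 | tool mm [ 63.3  11.9 -93.5] units [ 0.1583  0.0296 -0.2337] | rot deg [-0.45 -0.48 -0.81] units [-0.005  -0.0053 -0.009 ] F [-0.6  0.5 -0.6] open 45.2 qd 0.019
t 32.25 pos [ 450.6 -154.6  126.9] yaw -66.3 | tool mm [16.9  1.9  3.2] units [0.0422 0.0048 0.008 ] | rot deg [-0.3  -0.21 -0.03] units [-0.0034 -0.0024 -0.0004] F [-1.1  0.5 -0.7] open 45.4 qd 0.02
```

```bash

python3 -m handwheel '{"rotation":[[-0.003,-0.002,0],[0,0,0],[0,0,0],[0,0,0],[0,0,0]],"linear":[[0.01,0.005,0.008],[0.03,0,0],[0.04,0,0],[0.01,0,0],[0,0,0]],"gripper":[255,255,255,255,255]}'>/dev/null
python3 -c "
from h import *
go([448.5,-157.6,80],-66)"
```

```text
t 32.75 pos [ 449.1 -158.9   93.5] yaw -65.9 | tool mm [13.5 -1.5  0. ] units [ 0.0337 -0.0038  0.0001] | rot deg [ 0.07 -0.21 -0.36] units [ 0.0007 -0.0023 -0.004 ] F [ 0.2 -0.5 -1.2] open 45.6 qd 0.007
```

```bash

python3 -m handwheel '{"rotation":[[0,-0.002,-0.004],[0,0,0],[0,0,0],[0,0,0],[0,0,0]],"linear":[[0.01,-0.004,0],[0.02,0,0],[0.03,0,0],[0.01,0,0],[0,0,0]],"gripper":[255,255,255,255,255]}'>/dev/null
python3 -c "
from h import *
go([448.5,-157.6,37.7],-66)"; python3 look.py w15
```

```text
t 33.25 pos [ 449.9 -158.8   66.3] yaw -66.0 | tool mm [28.6 -1.7  0.9] units [ 0.0715 -0.0043  0.0023] | rot deg [ 0.04 -0.19 -0.21] units [ 0.0004 -0.0021 -0.0024] F [-0.4  0.8 -1.7] open 45.2 qd 0.002
t 33.3 pos [ 450.  -158.8   66.5] yaw -66.0 | tool mm [ 0.2 -0.   0.1] units [ 0.0005 -0.0001  0.0002] | rot deg [ 0.   -0.2  -0.23] units [ 0.     -0.0022 -0.0025] F [ 0.1 -0.5 -1.4] open 44.8 qd 0.008
```

View pics/w15.png

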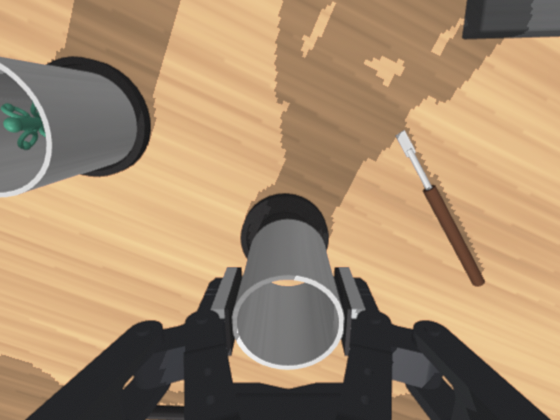

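The flask is about 1.5 mm to the right of base s, whose centre shows at (284,232). I'll correct that, then lower.

```bash

python3 -m handwheel '{"rotation":[[0,-0.002,-0.002],[0,0,0],[0,0,0],[0,0,0]],"linear":[[0.01,-0.004,0.002],[0.01,0,0],[0.015,0,0],[0.008,0,0]],"gripper":[255,255,255,255]}'>/dev/null
python3 -c "
from h import *
go([448.5,-157.6,37.7],-66)"
```

```text
t 33.7 pos [ 449.7 -158.1   49.4] yaw -66.0 | tool mm [11.7 -1.   0.9] units [ 0.0292 -0.0025  0.0022] | rot deg [ 0.04 -0.12 -0.17] units [ 0.0005 -0.0013 -0.0019] F [-0.4 -0.3 -2.1] open 45.3 qd 0.091
```

```bash

python3 -m handwheel '{"rotation":[[0,0,0],[0,0,0],[0,0,0]],"linear":[[0.008,-0.003,0.003],[0.01,0,0],[0.004,0,0]],"gripper":[255,255,255]}'>/dev/null
python3 -c "
from h import *
go([448.5,-157.6,37.7],-66)"
python3 -m handwheel '{"rotation":[[0,0,0],[0,0,0]],"linear":[[0.004,0,0],[0.002,0,0]],"gripper":[255,255]}'>/dev/null
python3 -c "
from h import *
go([448.5,-157.6,37.7],-66)"
```

```text
t 34.0 pos [ 447.7 -157.3   39.4] yaw -66.0 | tool mm [ 1.7  0.6 -0.6] units [ 0.0043  0.0014 -0.0015] | rot deg [ 0.05 -0.09 -0.14] units [ 0.0005 -0.001  -0.0015] F [ 0.5  0.3 -1.2] open 45.0 qd 0.041
t 34.2 pos [ 447.7 -157.4   37.6] yaw -66.0 | tool mm [-0.1  0.5 -0.6] units [-0.0003  0.0013 -0.0015] | rot deg [ 0.05 -0.08 -0.13] units [ 0.0006 -0.0009 -0.0014] F [-4.1  1.  16.2] open 45.4 qd 0.003
```

Contact with the seat at 37.6 as expected. Releasing and rising, then checking all four.

```bash
python3 -m handwheel '{"rotation":[[0,0,0],[0,0,0],[0,0,0],[0,0,0],[0,0,0],[0,0,0],[0,0,0],[0,0,0],[0,0,0],[0,0,0],[0,0,0]],"linear":[[0,0,0],[0,0,0],[0,0,0],[0,0,0],[-0.03,0,0],[-0.07,0,0],[-0.1,0,0],[-0.1,0,0],[-0.08,0,0],[0,0,0],[0,0,0]],"gripper":[0,0,0,0,0,0,0,0,0,0,0]}' >/dev/null
python3 look.py w16; python3 -c "
from h import *
rim('w16',(448.5,-158.5),67,77,32)
go([400,-300,250],-66)"
```

```text
t 35.35 pos [ 447.5 -157.2  194.7] yaw -66.0 | tool mm [-0.1 -0.2  0.2] units [-0.0002 -0.0005  0.0004] | rot deg [ 0.   -0.06 -0.1 ] units [ 0.     -0.0007 -0.0011] F [ 0.7 -0.8 -0.2] open 85.3 qd 0.017
w16 499 [67.9 71.4 72.7] [ 446.9 -158.8   21.9] 0.68
tilt deg [0.3 0.1]
t 35.35 pos [ 447.5 -157.2  194.7] yaw -66.0 | tool mm [-55.2 111.1 101.5] units [-0.1381  0.2778  0.2537] | rot deg [ 0.04 -0.06 -0.1 ] units [ 0.0004 -0.0007 -0.0011] F [ 0.7 -0.8 -0.2] open 85.3 qd 0.017
```

```bash
python3 - <<'E'
from h import *
from rig import ctrl
A=dict(top=pickle.load(open("pics/top0.pkl","rb")),scene=pickle.load(open("pics/scene0.pkl","rb")))
c=dict(l=(631,7.4),m=(470.5,-19.7),s=(448,-158.5),xs=(548,-385))
for n in("scene","top"):
    d=ctrl.read_camera(n);cv2.imwrite(f"pics/{n}9.png",d["img"]);pickle.dump(d,open(f"pics/{n}9.pkl","wb"))
    for k in c: print(k,end=" ");rim(f"{n}9",c[k],H[k]+(1 if n=="top" else -2),H[k]+12,OD[k]/2+10)
    # bystanders before/after
    for nm,(x,y) in dict(jar=(347,295),block=(642,-217)).items():
        r=[]
        for e in(A[n],d):
            C=cloud(e).reshape(-1,3);q=C[(np.hypot(C[:,0]-x,C[:,1]-y)<60)&(C[:,2]>8)];r.append((q.mean(0).round(1),len(q)))
        print(n,nm,r)
E
```

```text
l scene9 199 [83.4 87.4 91. ] [633.5   9.4  30.9] 1.33
tilt deg [0.2 0. ]
m scene9 139 [73.4 76.8 80.2] [472.1 -17.7  26.4] 1.62
tilt deg [-0.3  0.3]
s scene9 112 [63.3 67.4 70.6] [ 448.8 -156.3   21.9] 1.46
tilt deg [-0.8  0.4]
xs scene9 123 [53.8 57.6 60.4] [ 549.8 -382.8   17. ] 1.29
tilt deg [-0.4  1.8]
scene jar [(array([357.8, 297.7,  32. ]), 293), (array([358. , 297.7,  32.2]), 291)]
scene block [(array([ 649.7, -216.2,   17.6]), 880), (array([ 649.6, -215.9,   17.5]), 881)]
l top9 99 [87.  90.7 93.2] [631.4   6.1  30.9] 0.7
tilt deg [-0.8 -0.5]
m top9 82 [77.5 80.5 83.1] [470.4 -20.9  26.4] 0.71
tilt deg [-1.7  0.5]
s h.py:12: RuntimeWarning: Mean of empty slice.
  f=lambda q:np.hypot(p[:,0]-q[0],p[:,1]-q[1])-q[2]; x0=[*p.mean(0)[:2],25]
  ret = um.true_divide(
Traceback (most recent call last):
  File "h.py", line 59, in rim
    x,e=circ(P);print(n,len(P),np.percentile(P[:,2],[5,50,95]).round(1),x.round(1),round(e,2))
        ~~~~^^^
  File "h.py", line 15, in circ
    s=least_squares(f,x0,loss="soft_l1",f_scale=1.0)
ValueError: Initial guess is outside of provided bounds
```

View pics/scene9.png

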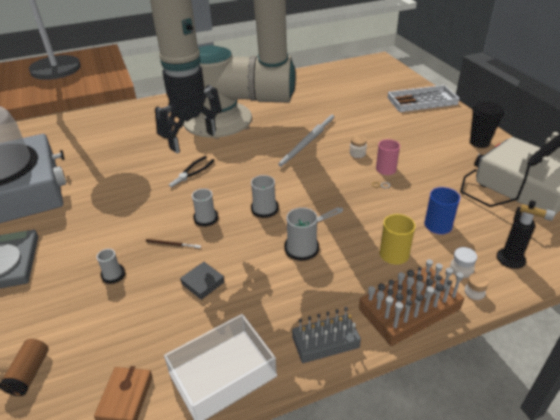

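View pics/top9.png

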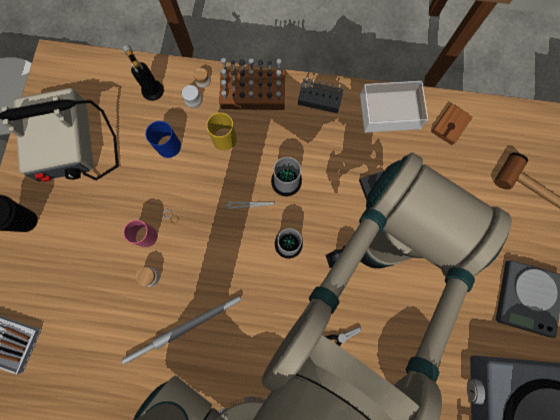

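```bash
python3 -c "
from rig import ctrl
print(ctrl.sign_off(), ctrl.state()['clock'])"
```

```text
the job is handed in; nothing more can be done
the job is handed in; nothing more can be done
```

All four steel flasks (xs, m, l, s) are lowered onto the bases of their own sizes. I handed the job in at about 35.5 s on the robot's clock, with the open gripper well clear above.

- **Seating:** after each release the wrist camera read the rims at 61.5, 81.4, 91.4 and 71.4 mm, in that order; fully seated they should read 61, 81, 91 and 71. Tilt was at most 0.6°, and the highest wrist force I saw was about 18 N, at the moment of seating.
- **Bystanders:** the scene camera puts the glass jar and the bench block within 0.3 mm of where they started.
- **Scene camera:** it reads heights and positions about 2–3 mm off from the wrist camera. That offset was there from the start.
- **Top camera:** in the last check the arm hid flasks s and xs, so that script stopped partway. For those two I relied on the wrist and scene views. Where the top camera could see, l and m agreed (90.7 and 80.5 mm, tilt 1.7° or less).
- **Not measured:** I judged that the bases lie flat from the rim heights and pictures only, without a separate measurement.

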